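Load the ballast carrier and pin its hold-down bar

ROBOT

A 6-joint arm with a two-finger parallel gripper is mounted at the origin on the work surface. World frame = base frame: x ahead of the robot, y to its left, z up, the work surface at z = 0. Lengths are in m, angles in rad, forces in N, time in s.
With the tool pointing down it reaches from about 0.275 to 0.775 m from the base axis. Payload 14.6 kg.
Tool frame: the origin (TCP) lies at the very end of the fingers, on their centre line; the grasp point (between the pads) lies 19 mm behind it (arm.grasp_offset is the distance from the TCP to the grasp point, in m); z points along the fingers, y is the direction in which the jaws open and shut (so a half turn about z gives the same grasp; the last joint's range is limited). The gripper opens to 85 mm and grips with 20 to 120 N. Pads are 22 mm wide; open, the fingers measure 114 mm over their backs; the gripper's body (76 mm by 85 mm) begins 54 mm behind the grasp point. The pads swing forward as they close: fully open they stand 13 mm farther back than shut.
Start: joints at [1.013, 0.263, -0.048, 1.259, 0, 1.415], TCP at [0.206, 0.483, 0.231] pointing down, gripper open.
Joint ranges: [-2.65, 2.65], [-0.89, 1.7], [-1.18, 1.37], [-2.13, 2.11], [-1.35, 1.29], [-3.14, 3.14]. Speed limits (rad/s): [1.89, 1.89, 2.57, 2.79, 3.14, 3.14].

INTERFACE

Orientations are given as a unit quaternion [x, y, z, w].
In Python, from rig import arm gives the robot as it stands.
- The arm moves only by the shell command python3 -m crank 'ROWS' [OPENING] [FORCE]. ROWS is JSON, one flat list of numbers, 4 for each row, row after row: the shift along the tool's x, y, z in m, then the turn about the tool's z in degrees. In form: [x, y, z, roll, x, y, z, roll, ...]. A call has 1 to 8 rows; each row shifts and turns the commanded pose from where the row before left it, along the tool's axes as they then stand; what a row does not reach is not made up. A row lasts 1/10 s, in which the tool goes at most 50 mm and 8.59 degrees, less where a joint would pass 70% of its speed; a pose out of reach is approached as far as the arm can. A call with a gripper value outside its range is refused whole. OPENING is the opening, from 0 (shut) to 1 (fully open), set as the call begins (- or left out, the last holds). The fingers move at their own pace and stop on an object; FORCE is the grip in N (left out, the last holds). Time passes only in rows, so rows that do not move let the fingers close. It gives the time, the measured TCP pose, the force and the opening at its end, in the units of the state.
- arm.read_state(): the state, without advancing time (a new reading comes with each control period).
- arm.get_image(name): name is "side" or "top"; returns a dict with "frame" (400x640x3 uint8, red, green, blue), "z_map" (400x640 float32, m along the optical axis (not along the pixel's ray), 0 where there is no reading), "fov_y" (degrees; the focal length in pixels is half the picture's height over the tangent of half this angle, whatever the lens; pixels are square), "cx", "cy" (the principal point, pixels), "R" (3x3) and "t" (3): a world point X has camera coordinates R X + t. Camera axes: x right, y down, z forward; pixel columns grow to the right and rows downward; lengths in m; the calibration is good to about 2 mm. A picture is of the moment at which its call begins.
- arm.close_job(): hands the job in, once; it reports no verdict.
The state is a dict: "clock": time; "q": joint angles; "joint_vel": joint speeds; "effort": joint torques, N m; "eef_pos": TCP position; "tcp_rot": TCP orientation; "ft_force": force on the tool from outside, world axes, zero at the start; "wrist_torque": the same for the moment, N m; "grip_width": finger opening in m.
Only numpy, scipy, OpenCV 4.12 (cv2) and the standard library are available. Lean on these libraries where they do the work, as an engineer would, in place of code of your own. Each camera call takes 0.05 s, during which the arm holds its last target.

TASK

Stand every concrete ballast slab on edge in the carrier, one to a slot and down on the slot's floor, then swing the hold-down bar fully down over them. Lock the bar by passing the pin through both ears of the yoke and the eye trapped between them, from either side, until its grip is up against the ear, and let go. Leave the screwdriver, the spanner, the wooden offcut and the cup where they are.

Things in the scene. Friction and masses are not known exactly. Their poses are not given: they have to be found in the camera images.
- slab1_c (a point): centre of a plain grey concrete ballast slab 110 x 20 x 85 mm, standing free on its long edge on the bench at the start (it topples if pushed hard). x along its 110 mm length, y through its 20 mm thickness, z up (85 mm). Centre 42.5 mm above its lower edge; 430 g. Three or four of the four slabs are present.
- slab2_c (a point): centre of a plain grey concrete ballast slab 110 x 20 x 85 mm, standing free on its long edge on the bench at the start (it topples if pushed hard). x along its 110 mm length, y through its 20 mm thickness, z up (85 mm). Centre 42.5 mm above its lower edge; 430 g. Three or four of the four slabs are present.
- slab3_c (a point): centre of a plain grey concrete ballast slab 110 x 20 x 85 mm, standing free on its long edge on the bench at the start (it topples if pushed hard). x along its 110 mm length, y through its 20 mm thickness, z up (85 mm). Centre 42.5 mm above its lower edge; 430 g. Three or four of the four slabs are present.
- slab4_c (a point): centre of a plain grey concrete ballast slab 110 x 20 x 85 mm, standing free on its long edge on the bench at the start (it topples if pushed hard). x along its 110 mm length, y through its 20 mm thickness, z up (85 mm). Centre 42.5 mm above its lower edge; 430 g. Three or four of the four slabs are present.
- carrier: fixed dark steel carrier, turned a little at random. Origin at the middle of its underside; its x points to the hinge at the back, -x to the yoke at the front, y along its row of four slots, z up. Base plate 8 mm thick. A seated slab stands from z = 8 to 93 mm, centre at z = 50.5, and may lean up to 0.15 rad.
- slots (a point): middle of the slots' floor (carrier x = y = 0, z = 8 mm; axes as the carrier's). Slot centres at y = -81, -27, 27, 81 mm; each runs along x, 126 mm long, 24 mm wide, between ridges with 45 degree roofs that lead in: upright walls to 26 mm above the floor, ridge peaks at 41 mm. A lip 26 mm high closes both ends of the slots.
- keeper (a joint): hinge angle of the steel hold-down bar, rad: 0 = down over the slabs, on its stop, eye in line with the yoke's holes; 1.57 = upright behind the slots, its end 340 mm above the bench: keep the arm clear of it; 2.0 limit. Left above 1.3 rad it stays, let go below 0.9 it falls shut. Bar 14 x 10 mm, 230 long, with a round crossbar and an eye plate at its end; 320 g, moved with under 4 N at the crossbar.
- hinge (a point): point on the hinge axis of the hold-down bar: 84 mm behind the slots' centre (x) and 106 mm above the carrier's underside; the axis runs along the carrier's y.
- crossbar (a point): middle of the round crossbar (14 mm diameter) of the hold-down bar, 84 mm from the hinge axis; the crossbar reaches 110 mm to either side along the carrier's y and can be pinched anywhere clear of the bar in its middle. Down, it passes over the slabs with its underside about 6 mm above a seated slab's top (z = 99).
- eye (a point): centre of the eye (18 mm hole along the carrier's y, in a 12 mm thick plate 36 x 44 mm) at the free end of the hold-down bar, 209 mm from the hinge and 26 mm below the bar's centre line. Down, it lies at the yoke's centre, trapped between the ears.
- yoke (a point): centre of the yoke at the front of the carrier (carrier x = -125, y = 0, z = 80 mm; same axes as the carrier): two upright steel ears 44 mm wide, 8 mm thick, from y = 11 to 19 mm on either side, tops at z = 106, each with an 18 mm hole whose axis runs along y through this point.
- pin_grip (a point): centre of the pin's square black grip, 28 x 28 mm and 60 mm long; it lies on the bench, this point 14 mm above it. x along the pin towards the tip, z up. Whole pin 160 g, 120 mm long, lies still on a flat of its grip.
- pin_shoulder (a point): shoulder of the pin: the end of the grip where the steel shaft begins, on the axis, 30 mm from the grip's centre. Shaft 12 mm diameter, 60 mm long, its last 14 mm tapering to 4 mm. Pushed home, this end of the grip meets the outer face of an ear, from either side.
- pin_tip (a point): tip of the pin, on the axis, 60 mm from the shoulder.
- screwdriver: grey-handled screwdriver, 180 mm long, lying among the slabs' starting places; not part of the job. Origin at its underside.
- spanner: steel spanner, 170 mm long, lying near the robot; not part of the job. Origin at its underside.
- offcut: wooden offcut 120 x 45 x 22 mm, lying flat; not part of the job. Origin at its underside.
- cup: steel cup, 72 mm diameter, 80 mm tall; not part of the job. Origin at its underside.
- pin: the same pin, origin under its shoulder on the underside of the grip (14 mm below the axis); axes as the grip's.

How it is judged:
By the outcome, as a careful person would: the job done as asked, in the order asked, and still so for the second after the job is handed in, with the robot touching nothing.
Of slab1, slab2, slab3, slab4 only 3 to 4 are there at a start; the rules pass over those that are not, and their reading is None.
At some moment in a run one of pin may be knocked a few centimetres aside while the robot is not near it.
It also fails if it takes over 210 s, if anything falls off the work surface, if the arm or the gripper's body presses on something with over 40 N, if the wrist force passes 120 N, or if a joint passes its speed limit or range.

## Working session

There is one attempt and no reset: what is moved stays moved. The work goes in short steps, Python scripts to look and compute and a shell command to move; the robot and the scene stay as the last step left them, time stands still between calls to the robot, and variables do not carry over. Pictures are saved under pics/ and viewed, and the job is handed in when it is done.

```bash
ls; mkdir -p pics; python3 - <<'E'
from rig import arm
import cv2,numpy as np
s=arm.read_state(); print(s)
for n in("side","top"):
    d=arm.get_image(n); cv2.imwrite(f"pics/{n}0.png",d["frame"][:,:,::-1]); np.savez(f"pics/{n}0.npz",**d)
    print(n,d["fov_y"],d["cx"],d["cy"],d["R"],d["t"], -d["R"].T@d["t"])
E
```

```text
pics
{'clock': 0.0, 'q': array([ 1.01271424e+00,  2.63523441e-01, -4.89319638e-02,  1.25943846e+00,
       -1.86615529e-05,  1.41551773e+00]), 'joint_vel': array([ 2.94147147e-05, -6.16454804e-04, -4.94174688e-04,  1.42066044e-03,
        6.72503343e-04, -5.97790348e-04]), 'effort': array([ 7.85392567e-04, -6.37603641e+01,  3.84566867e+01,  1.39745307e-02,
       -6.23388837e-05, -8.17029559e-05]), 'eef_pos': array([0.20564368, 0.48273357, 0.23082667]), 'tcp_rot': array([ 2.00042902e-01,  9.79786985e-01, -5.17487056e-04, -1.82867289e-04]), 'ft_force': array([-0.00970831, -0.15506827, -0.49976194]), 'wrist_torque': array([ 0.01545894,  0.01951086, -0.01348502]), 'grip_width': 0.08511826073338627}
side 55.456135687456936 323.48593057434204 200.55132724790116 [[ 0.74213371 -0.67005885  0.01608374]
 [-0.39099763 -0.45229626 -0.80159151]
 [ 0.5443881   0.58859938 -0.59765572]] [-0.36960802  0.28991065  0.83910295] [-0.06914471 -0.6104291   0.73982927]
top 55.873914448938024 323.0229039373518 206.06034012960026 [[ 0.00112678 -0.99993214 -0.01159495]
 [-0.98096761  0.00114611 -0.19416805]
 [ 0.19416816  0.01159306 -0.98089975]] [0.02772196 0.54543822 1.21464631] [0.29918035 0.01301349 1.29767438]
```

View pics/top0.png

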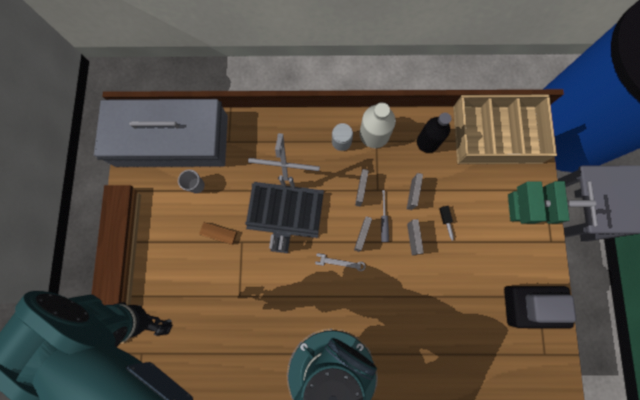

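View pics/side0.png

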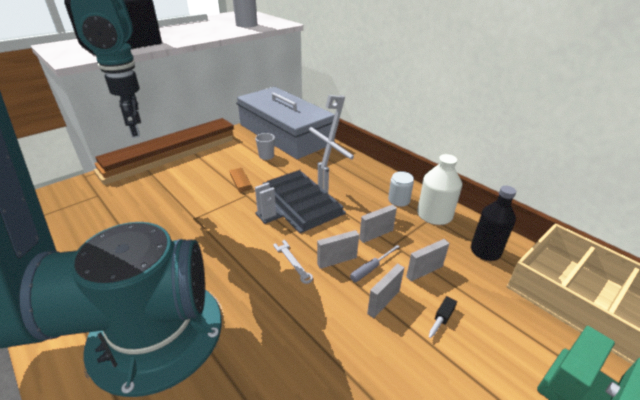

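Four slabs right of the carrier (top image about (362,187), (415,191), (363,233), (416,236)), pin at (447,222) and carrier at (286,210) with the bar upright. Next I measure their positions from depth.

```bash
cat > h.py <<'E'
import numpy as np,cv2
from rig import arm
def pts(d):
    z=d["z_map"]; f=d["frame"].shape[0]/2/np.tan(np.radians(d["fov_y"])/2)
    v,u=np.mgrid[:z.shape[0],:z.shape[1]]
    C=np.stack([(u-d["cx"])/f*z,(v-d["cy"])/f*z,z],-1)
    W=(C-d["t"])@d["R"]; W[z<=0]=np.nan
    return W
def proj(d,X):
    f=d["frame"].shape[0]/2/np.tan(np.radians(d["fov_y"])/2)
    c=d["R"]@np.asarray(X)+d["t"]; return np.array([d["cx"]+f*c[0]/c[2],d["cy"]+f*c[1]/c[2]])
def rect(P):
    (c,(w,h),a)=cv2.minAreaRect(P.astype(np.float32)*1000)
    if w<h: w,h,a=h,w,a+90
    a=(a+90)%180-90
    return np.array(c)/1000,(w,h),a
def clusters(W,zlo,zhi,box,mn=15):
    m=(W[...,2]>zlo)&(W[...,2]<zhi)&(W[...,0]>box[0])&(W[...,0]<box[1])&(W[...,1]>box[2])&(W[...,1]<box[3])
    n,l,s,c=cv2.connectedComponentsWithStats(m.astype(np.uint8))
    for i in range(1,n):
        if s[i,4]>=mn: yield s[i],W[l==i]
E
python3 - <<'E'
from h import *
for n in("top","side"):
    d=dict(np.load(f"pics/{n}0.npz")); W=pts(d)
    print(n)
    for lo,hi,nm in((.077,.095,"slab tops"),(.006,.04,"low")):
        print(nm)
        for s,P in clusters(W,lo,hi,(.2,.75,-.45,.4)):
            print(s[:2]+s[2:4]//2,s[4],*rect(P[:,:2]),P[:,2].mean().round(4),np.percentile(P[:,2],95).round(4))
    m=(W[...,0]>.25)&(W[...,0]<.8); print("bench z",np.nanmedian(W[m][:,2]))
E
```

```text
top
slab tops
[435 145] 17 [ 0.74792981 -0.34764719] (27.690126419067383, 3.641432762145996) 89.15010833740234 0.0864 0.0938
[363 186] 196 [ 0.60830896 -0.10363972] (110.00768280029297, 20.064346313476562) -11.210052490234375 0.0845 0.0881
[417 189] 207 [ 0.59551776 -0.28368356] (109.30330657958984, 20.73069953918457) -12.094169616699219 0.0846 0.0886
[364 234] 214 [ 0.45010242 -0.10453546] (110.08771514892578, 19.640310287475586) -19.24347686767578 0.0846 0.0893
[418 237] 229 [ 0.43943924 -0.27743335] (108.70597839355469, 22.04840850830078) 6.9545817375183105 0.0843 0.0886
low
[429 152] 25 [ 0.74746088 -0.34694321] (30.289752960205078, 5.030791282653809) 89.9159927368164 0.0217 0.0383
[222 159] 52 [0.71981744 0.38065549] (57.06186294555664, 19.418445587158203) -22.703407287597656 0.0235 0.0381
[411 193] 63 [ 0.5956908  -0.27395547] (110.20734405517578, 18.053091049194336) -2.8012771606445312 0.0238 0.0394
[285 218] 2371 [0.5137879  0.16287244] (249.77099609375, 241.28677368164062) 82.83482360839844 0.0222 0.039
[385 217] 227 [ 0.51731836 -0.18243784] (178.2516326904297, 24.352224349
[... 2645 characters left out ...]
374 263] 367 [ 0.5187981  -0.18454396] (180.7256317138672, 26.358903884887695) 0.7601333260536194 0.0193 0.0259
[337 257] 364 [ 0.44668951 -0.11320053] (110.90589141845703, 19.25887680053711) -28.481510162353516 0.0233 0.0382
[480 252] 54 [ 0.74802802 -0.35172766] (23.663915634155273, 3.694117307662964) -89.7270330786705 0.0221 0.0388
[426 268] 320 [ 0.59341333 -0.29342068] (112.36504364013672, 21.8510799407959) -21.79412841796875 0.0232 0.0384
[385 299] 267 [ 0.44000296 -0.2879306 ] (112.48310089111328, 20.484731674194336) -4.166717529296875 0.0231 0.0379
[443 317] 453 [ 0.49306128 -0.40063745] (120.4638671875, 28.45052146911621) 11.367264747619629 0.0229 0.029
bench z 0.0006773169193712004
```

```bash
python3 - <<'E'
import cv2
a=cv2.imread("pics/top0.png")[110:290,220:480]; cv2.imwrite("pics/top0z.png",cv2.resize(a,None,fx=3,fy=3,interpolation=cv2.INTER_CUBIC))
E
```

```text
(no output)
```

View pics/top0z.png

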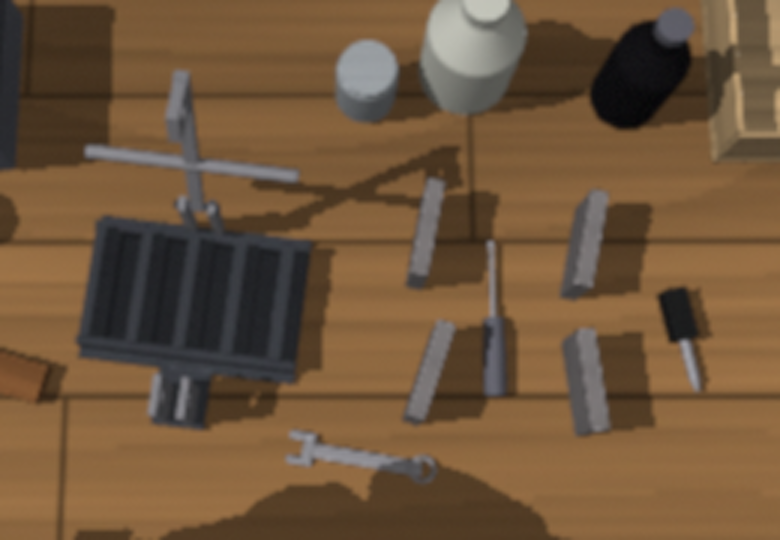

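```bash
python3 - <<'E'
from h import *
for n in("top","side"):
    d=dict(np.load(f"pics/{n}0.npz")); W=pts(d)
    print(n)
    for lo,hi,nm in((.005,.06,"all"),(.041,.06,"ridge"),(.028,.037,'lip'),(.1,.115,"ear"),(.12,.36,"bar")):
        print(nm)
        for s,P in clusters(W,lo,hi,(.3,.8,.0,.32),6):
            print(s[:2]+s[2:4]//2,s[4],*rect(P[:,:2]),P[:,2].mean().round(4),P[:,2].max().round(4), P.mean(0).round(4))
E
```

```text
top
all
[285 217] 3502 [0.51409839 0.1656105 ] (260.1050109863281, 241.4423370361328) 83.11012268066406 0.0279 0.0592 [0.5333 0.1594 0.0279]
[324 260] 73 [0.36972321 0.02626428] (50.58424758911133, 37.273895263671875) 89.19973754882812 0.0082 0.0123 [0.3684 0.0297 0.0082]
ridge
[283 183] 8 [0.62619537 0.1645029 ] (11.275808334350586, 7.2339935302734375) -5.0278167724609375 0.0508 0.0583 [0.6242 0.1632 0.0508]
[293 185] 7 [0.62087787 0.1301691 ] (15.192797660827637, 6.48012113571167) -39.827049255371094 0.0485 0.0592 [0.6189 0.1314 0.0485]
[253 204] 163 [0.55589014 0.26755637] (125.87881469726562, 21.72396469116211) -9.447959899902344 0.0452 0.0542 [0.5536 0.2664 0.0452]
[269 206] 164 [0.5488078  0.21283649] (124.8609390258789, 22.65842628479004) -7.502197265625 0.0451 0.0549 [0.5488 0.2128 0.0451]
[285 208] 165 [0.54335443 0.1589404 ] (123.84674072265625, 23.075878143310547) -6.4406890869140625 0.0452 0.055 [0.5407 0.1593 0.0452]
[300 210] 172 [0.53524121 0.10685297] (123.73509216308594, 23.099056243896484) -6.064201354980469 0.045 0.0545 [0.5338 0.1055 0.045 ]
[316 212] 165 [0.52860
[... 5256 characters left out ...]
0.0358 [0.403  0.1896 0.0326]
[268 210] 33 [0.41738882 0.15663712] (43.84620666503906, 10.288076400756836) -15.772483825683594 0.0321 0.0359 [0.4172 0.1573 0.0321]
ear
[323 167] 54 [0.62534528 0.14796484] (52.229209899902344, 17.187156677246094) 89.11145782470703 0.1088 0.1147 [0.6247 0.1439 0.1088]
[262 186] 42 [0.42238486 0.18985522] (42.003662109375, 12.671805381774902) -7.096138000488281 0.1044 0.1072 [0.4215 0.1878 0.1044]
[267 191] 44 [0.41772653 0.16071349] (40.25457763671875, 13.312525749206543) -9.558296203613281 0.104 0.1076 [0.4179 0.1586 0.104 ]
bar
[331 129] 750 [0.6621026  0.14455295] (219.07611083984375, 69.22643280029297) -88.3249009847641 0.2346 0.3361 [0.6543 0.1395 0.2346]
```

```bash
cat >> h.py <<'E'
from scipy.spatial.transform import Rotation as R_
Cc=np.array([.543,.1596]); Cy=np.radians(-7.2)
def car(x,y):
    c,s=np.cos(Cy),np.sin(Cy); return Cc+np.array([c*x-s*y,s*x+c*y])
def plan(x,y,z,jaw=None):
    s=arm.read_state(); R=R_.from_quat(s["tcp_rot"]).as_matrix(); p=s["eef_pos"]
    cur=np.degrees(np.arctan2(R[1,1],R[0,1]))
    print("tcp",p.round(4),"jaw",round(cur,1),"tilt",R[2].round(3),"q",s["q"].round(2),"F",s["ft_force"].round(1),"w",round(s["grip_width"],4),"t",round(s["clock"],1))
    d=np.array([x,y,z])-p
    print("shift now-axes mm",(R.T@d*1000).round(1))
    if jaw is not None:
        r=(cur-jaw+90)%180-90; print("roll",round(r,1))
        R2=R@R_.from_euler('z',r,degrees=True).as_matrix()
        print("shift after roll mm",(R2.T@d*1000).round(1))
E
python3 - <<'E'
from h import *
plan(.609,-.104,.2,78.3)
E
```

```text
tcp [0.2057 0.4828 0.2309] jaw 66.9 tilt [ 0.    -0.001 -1.   ] q [ 1.01  0.26 -0.05  1.26 -0.    1.42] F [ 0.6  0.4 -0.1] w 0.0851 t 0.1
shift now-axes mm [-601.1 -381.7   31.1]
roll -11.4
shift after roll mm [-514.  -492.8   31.1]
```

```bash
python3 - <<'E'
from h import *
plan(.4507,-.105,.2,71)
E
python3 -m crank '[0,0,0,-4,-0.03,-0.03,0,0,-0.04,-0.04,0,0,-0.04,-0.04,0,0]' 0.7 60
python3 - <<'E'
from h import *
plan(.4507,-.105,.2,71)
E
```

```text
tcp [0.2057 0.4828 0.2309] jaw 66.9 tilt [ 0.    -0.001 -1.   ] q [ 1.01  0.26 -0.05  1.26 -0.    1.42] F [ 0.6  0.4 -0.1] w 0.0851 t 0.1
shift now-axes mm [-455.8 -444.6   31.2]
roll -4.1
shift after roll mm [-423.1 -475.9   31.2]
clock: 0.5
eef_pos: [0.2681, 0.3535, 0.2309]
tcp_rot: [0.165, 0.986, -0.0, -0.0]
ft_force: [1.0, 1.0, 0.4]
grip_width: 0.0597
tcp [0.2681 0.3535 0.2309] jaw 71.0 tilt [ 0.    -0.001 -1.   ] q [ 0.74  0.12 -0.23  1.22 -0.    1.07] F [1.  1.  0.4] w 0.0597 t 0.5
shift now-axes mm [-321.9 -374.1   31. ]
roll 0.0
shift after roll mm [-321.9 -374.    31. ]
```

```bash
python3 -m crank '[-0.03,-0.035,0,0,-0.033,-0.037,0,0,-0.033,-0.037,0,0,-0.033,-0.037,0,0,-0.033,-0.037,0,0,-0.033,-0.037,0,0,-0.033,-0.037,0,0,-0.033,-0.037,0,0]'
python3 -m crank '[-0.03,-0.037,0,0,-0.03,-0.037,0,0,0,0,0,0,0,0,0,0]'
python3 - <<'E'
from h import *
plan(.4507,-.105,.2,71)
E
```

```text
clock: 1.3
eef_pos: [0.4188, -0.0104, 0.2313]
tcp_rot: [0.166, 0.986, 0.0, 0.0]
ft_force: [0.2, 1.4, 0.6]
grip_width: 0.0597
clock: 1.7
eef_pos: [0.451, -0.0985, 0.2308]
tcp_rot: [0.167, 0.986, 0.0, -0.001]
ft_force: [-0.4, 0.2, -0.5]
grip_width: 0.0595
tcp [ 0.451  -0.0985  0.2308] jaw 70.8 tilt [ 0.001  0.    -1.   ] q [-0.39  0.16 -0.19  1.22  0.   -0.06] F [-0.4  0.2 -0.5] w 0.0595 t 1.7
shift now-axes mm [-1.9 -6.2 30.8]
roll -0.2
shift after roll mm [-1.9 -6.2 30.8]
```

```bash
python3 -m crank '[-0.002,-0.006,0.03,0,0,0,0.04,0,0,0,0.04,0,0,0,0.03,0,0,0,0.024,0,0,0,0.015,0,0,0,0.005,0,0,0,0,0]'
python3 - <<'E'
from h import *
plan(.4507,-.105,.047,71)
for n in("top","side"):
    d=arm.get_image(n); x=d["frame"][:,:,::-1]; x=x[170:300,270:500] if n=="top" else x[140:340,230:480]; cv2.imwrite(f"pics/{n}1.png",cv2.resize(x,None,fx=3,fy=3))
E
```

```text
clock: 2.5
eef_pos: [0.4507, -0.1032, 0.0472]
tcp_rot: [0.165, 0.986, 0.0, -0.0]
ft_force: [0.0, -0.3, 0.4]
grip_width: 0.0594
tcp [ 0.4507 -0.1032  0.0472] jaw 71.0 tilt [ 0.001  0.    -1.   ] q [-0.4   0.3  -0.54  0.73  0.   -0.07] F [ 0.  -0.3  0.4] w 0.0594 t 2.5
shift now-axes mm [-0.6 -1.7  0.2]
roll -0.0
shift after roll mm [-0.6 -1.7  0.2]
```

View pics/side1.png

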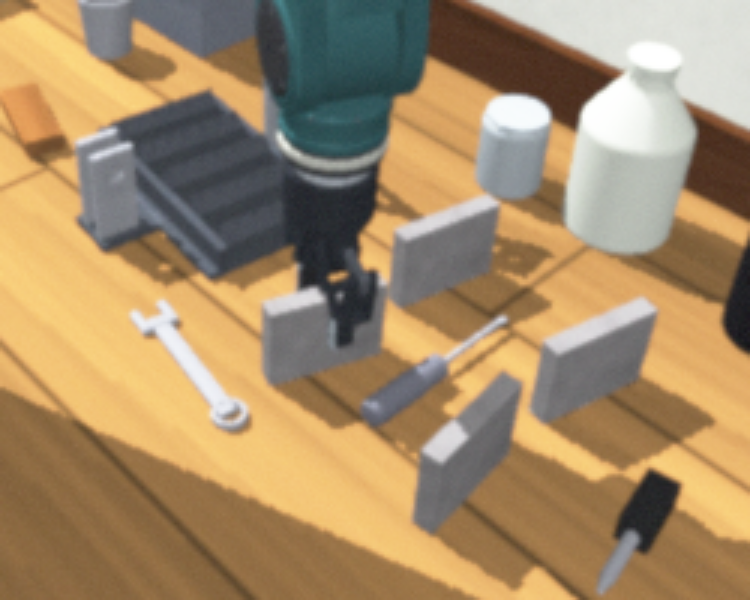

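The side view shows the fingers straddling the near slab (crop ~(340,310)), centred along its length. I close on it.

```bash
python3 -m crank '[0,-0.001,0,0,0,0,0,0,0,0,0,0,0,0,0,0,0,0,0,0,0,0,0,0]' 0 70
python3 -m crank '[0,0,-0.015,0,0,0,-0.035,0,0,0,-0.04,0,0,0,-0.04,0,0,0,-0.01,0,0,0,0,0]'
python3 - <<'E'
from h import *
print(car(0,81)); plan(*car(0,81),.187,82.8)
E
```

```text
clock: 3.2
eef_pos: [0.451, -0.1053, 0.0478]
tcp_rot: [0.166, 0.986, -0.0, 0.0]
ft_force: [0.5, 0.4, 6.6]
grip_width: 0.0193
clock: 3.8
eef_pos: [0.4512, -0.1053, 0.1878]
tcp_rot: [0.166, 0.986, -0.0, 0.001]
ft_force: [-0.0, -0.6, -4.1]
grip_width: 0.0191
[10.69499192 80.52089081]
tcp [ 0.4512 -0.1053  0.1878] jaw 70.9 tilt [-0.002 -0.    -1.   ] q [-0.41  0.18 -0.29  1.11 -0.   -0.07] F [-0.  -0.6 -4.1] w 0.0191 t 3.8
shift now-axes mm [ 1.66799e+04  7.95443e+04 -4.12000e+01]
roll -11.9
shift after roll mm [-5.79000e+01  8.12743e+04 -4.12000e+01]
```

```bash
python3 - <<'E'
from h import *
plan(*car(0,.081),.187,82.8)
E
```

```text
tcp [ 0.4512 -0.1053  0.1878] jaw 70.9 tilt [-0.002 -0.    -1.   ] q [-0.41  0.18 -0.29  1.11 -0.   -0.07] F [-0.  -0.6 -4.1] w 0.0191 t 3.8
shift now-axes mm [ 16.5 359.6   0.7]
roll -11.9
shift after roll mm [-57.9 355.3   0.7]
```

```bash
python3 -m crank '[0,0,0,-6,0,0,0,-5.9,-0.007,0.035,0,0,-0.008,0.045,0,0,-0.008,0.045,0,0,-0.008,0.045,0,0,-0.008,0.045,0,0,-0.008,0.045,0,0]'
python3 -m crank '[-0.008,0.045,0,0,-0.005,0.035,0,0,0,0.015,0,0,0,0,0,0,0,0,0,0]'
python3 - <<'E'
from h import *
plan(*car(0,.081),.187,82.8)
E
```

```text
clock: 4.6
eef_pos: [0.5292, 0.1488, 0.1847]
tcp_rot: [0.063, 0.998, -0.0, -0.002]
ft_force: [0.9, -0.9, -3.8]
grip_width: 0.0193
clock: 5.1
eef_pos: [0.5539, 0.2389, 0.1857]
tcp_rot: [0.063, 0.998, -0.001, -0.001]
ft_force: [-0.5, -0.5, -3.7]
grip_width: 0.0187
tcp [0.5539 0.2389 0.1857] jaw 82.8 tilt [ 0.002 -0.001 -1.   ] q [ 0.27  0.42  0.06  1.22 -0.    0.4 ] F [-0.5 -0.5 -3.7] w 0.0187 t 5.1
shift now-axes mm [ 0.9  0.9 -1.3]
roll 0.0
shift after roll mm [ 0.9  0.9 -1.3]
```

```bash
python3 -m crank '[0.001,0.001,0.02,0,0,0,0.03,0,0,0,0.03,0,0,0,0.015,0,0,0,0.01,0,0,0,0.008,0,0,0,0.006,0,0,0,0,0]'
python3 - <<'E'
from h import *
plan(*car(0,.081),.056,82.8)
for n in("top","side"):
    d=arm.get_image(n); x=d["frame"][:,:,::-1]; x=x[150:280,200:430] if n=="top" else x[100:300,200:450]; cv2.imwrite(f"pics/{n}2.png",cv2.resize(x,None,fx=3,fy=3))
E
```

```text
clock: 5.9
eef_pos: [0.5537, 0.2405, 0.068]
tcp_rot: [0.063, 0.998, -0.0, -0.0]
ft_force: [0.4, -0.6, -4.6]
grip_width: 0.0192
tcp [0.5537 0.2405 0.068 ] jaw 82.8 tilt [ 0. -0. -1.] q [ 0.27  0.49 -0.16  0.93 -0.    0.4 ] F [ 0.4 -0.6 -4.6] w 0.0192 t 5.9
shift now-axes mm [ 0.5 -0.6 12. ]
roll 0.0
shift after roll mm [ 0.5 -0.6 12. ]
```

View pics/side2.png

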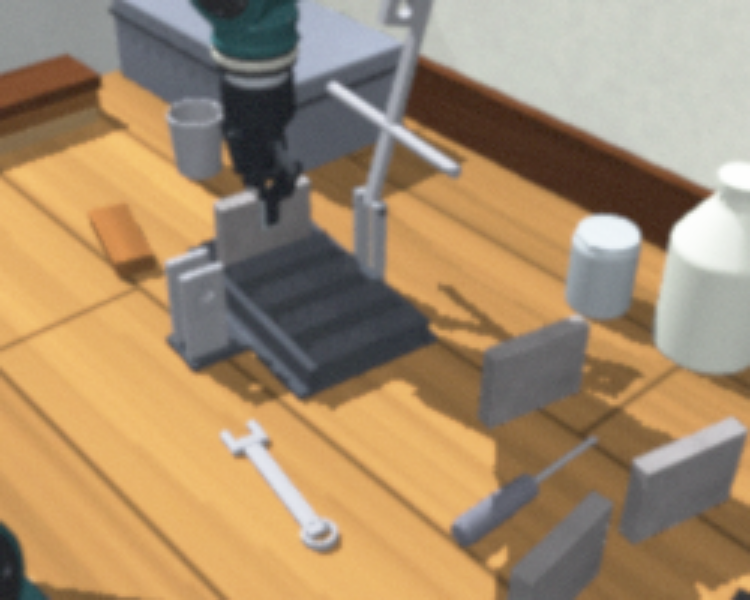

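View pics/top2.png

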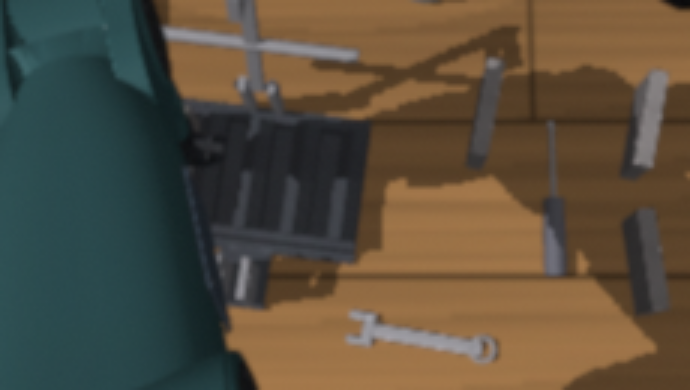

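The slab (crop ~(265,220)) is entering the far-left slot with no contact force. I lower it the rest of the way and release.

```bash
python3 -m crank '[0,0,0.006,0,0,0,0.005,0,0,0,0.002,0,0,0,0,0]'
python3 -m crank '[0,0,0,0,0,0,0,0,0,0,0,0,0,0,0,0]' 0.5
python3 -m crank '[0,0,-0.02,0,0,0,-0.04,0,0,0,-0.04,0,0,0,-0.04,0,0,0,0,0]'
python3 - <<'E'
from h import *
d=arm.get_image("side");W=pts(d)
for s,P in clusters(W,.08,.1,(.45,.62,.2,.28)): print(rect(P[:,:2]),P[:,2].mean(),np.percentile(P[:,2],[50,95]))
plan(.609,-.104,.187,78.3)
E
```

```text
clock: 6.4
eef_pos: [0.5537, 0.2409, 0.0558]
tcp_rot: [0.063, 0.998, 0.0, 0.0]
ft_force: [-2.8, 0.0, 5.9]
grip_width: 0.0194
clock: 6.8
eef_pos: [0.5539, 0.2408, 0.0553]
tcp_rot: [0.063, 0.998, 0.0, 0.0]
ft_force: [-0.1, 0.0, -0.8]
grip_width: 0.0424
clock: 7.3
eef_pos: [0.5557, 0.2413, 0.2004]
tcp_rot: [0.063, 0.998, 0.001, 0.004]
ft_force: [0.1, -0.2, -1.0]
grip_width: 0.0429
(array([0.55290955, 0.2383683 ]), (110.60694885253906, 25.68245506286621), -8.144950866699219) 0.08922305401221264 [0.09069943 0.09394222]
tcp [0.555  0.2411 0.1976] jaw 82.8 tilt [-0.004  0.002 -1.   ] q [ 0.28  0.41  0.08  1.24 -0.    0.4 ] F [-0.4 -0.2 -0.1] w 0.0426 t 7.3
shift now-axes mm [ -96.7 -335.7   10.4]
roll 4.5
shift after roll mm [-122.9 -327.    10.4]
```

```bash
python3 -m crank '[0,0,0,4.5,0,-0.035,0,0,0,-0.045,0,0,0,-0.045,0,0,0,-0.045,0,0,-0.01,-0.045,0,0,-0.035,-0.04,0,0,-0.04,-0.04,0,0]' 0.7
python3 -m crank '[-0.03,-0.025,0,0,-0.008,-0.007,0.005,0,0,0,0,0,0,0,0,0]'
python3 - <<'E'
from h import *
d=arm.get_image("side");W=pts(d)
for s,P in clusters(W,.077,.095,(.35,.7,-.35,-.06)): print(rect(P[:,:2]),P[:,2].mean())
plan(.609,-.104,.047,78.3)
E
```

```text
clock: 8.15
eef_pos: [0.5717, -0.0591, 0.1946]
tcp_rot: [0.102, 0.995, 0.0, -0.0]
ft_force: [1.8, 0.3, 0.2]
grip_width: 0.0594
clock: 8.55
eef_pos: [0.602, -0.0953, 0.1895]
tcp_rot: [0.102, 0.995, 0.0, -0.001]
ft_force: [-1.0, -0.1, 0.6]
grip_width: 0.0598
(array([ 0.60962646, -0.10441956]), (111.41388702392578, 24.10997200012207), -10.264785766601562) 0.08326175156989131
(array([ 0.596487  , -0.28422104]), (109.81695556640625, 22.931880950927734), -12.532432556152344) 0.08348008635102598
(array([ 0.44024881, -0.27863297]), (114.05450439453125, 20.867666244506836), 6.301197528839111) 0.08371383119965682
tcp [ 0.602 -0.095  0.19 ] jaw 78.4 tilt [ 0.001  0.    -1.   ] q [-0.29  0.42  0.08  1.23  0.   -0.09] F [ 0.7  0.  -0.5] w 0.0594 t 8.6
shift now-axes mm [ -8.8  -7.5 143. ]
roll 0.1
shift after roll mm [ -8.8  -7.5 143. ]
```

```bash
python3 -m crank '[-0.009,-0.008,0.02,0,0,0,0.035,0,0,0,0.035,0,0,0,0.025,0,0,0,0.018,0,0,0,0.008,0,0,0,0.002,0,0,0,0,0]'
python3 -m crank '[0,0,0,0,0,0,0,0,0,0,0,0,0,0,0,0,0,0,0,0]' 0 70
python3 -m crank '[0,0,-0.015,0,0,0,-0.035,0,0,0,-0.04,0,0,0,-0.04,0,0,0,-0.01,0,0,0,0,0]'
python3 - <<'E'
from h import *
plan(*car(0,.027),.187,82.8)
E
```

```text
clock: 9.4
eef_pos: [0.6102, -0.1054, 0.0481]
tcp_rot: [0.101, 0.995, -0.0, 0.0]
ft_force: [0.2, 0.1, 0.8]
grip_width: 0.0597
clock: 9.9
eef_pos: [0.6103, -0.106, 0.0479]
tcp_rot: [0.102, 0.995, -0.0, 0.0]
ft_force: [-1.9, 0.7, 5.8]
grip_width: 0.0194
clock: 10.5
eef_pos: [0.6106, -0.106, 0.1881]
tcp_rot: [0.102, 0.995, -0.0, 0.001]
ft_force: [0.0, 0.4, -4.9]
grip_width: 0.0194
tcp [ 0.6106 -0.106   0.1881] jaw 78.3 tilt [-0.002 -0.    -1.   ] q [-0.3   0.44  0.11  1.24 -0.   -0.1 ] F [ 0.   0.4 -4.9] w 0.0194 t 10.5
shift now-axes mm [122.1 273.3   0.8]
roll -4.5
shift after roll mm [100.3 282.    0.8]
```

```bash
python3 -m crank '[0.03,0,0,-4.5,0.035,0.03,0,0,0.035,0.04,0,0,0,0.045,0,0,0,0.045,0,0,0,0.045,0,0,0,0.045,0,0,0,0.025,0,0]'
python3 -m crank '[0,0.005,0,0,0,0,0,0]'
python3 - <<'E'
from h import *
plan(*car(0,.027),.068,82.8)
E
```

```text
clock: 11.3
eef_pos: [0.5463, 0.1821, 0.1848]
tcp_rot: [0.062, 0.998, -0.0, -0.002]
ft_force: [-0.0, -0.8, -4.3]
grip_width: 0.019
clock: 11.5
eef_pos: [0.5471, 0.1847, 0.1852]
tcp_rot: [0.062, 0.998, -0.0, -0.001]
ft_force: [-0.0, 0.7, -4.5]
grip_width: 0.0193
tcp [0.5471 0.1847 0.1852] jaw 82.9 tilt [ 0.003 -0.001 -1.   ] q [ 0.18  0.37 -0.01  1.19 -0.    0.31] F [-0.   0.7 -4.5] w 0.0193 t 11.5
shift now-axes mm [  0.6   1.8 117.2]
roll 0.1
shift after roll mm [  0.6   1.7 117.2]
```

```bash
python3 -m crank '[0.001,0.002,0.02,0,0,0,0.03,0,0,0,0.03,0,0,0,0.015,0,0,0,0.01,0,0,0,0.008,0,0,0,0.005,0,0,0,0,0]'
python3 -m crank '[0,0,0.006,0,0,0,0.005,0,0,0,0.001,0,0,0,0,0]'
```

```text
clock: 12.3
eef_pos: [0.547, 0.1858, 0.0687]
tcp_rot: [0.063, 0.998, -0.0, -0.0]
ft_force: [-0.0, 0.9, -4.6]
grip_width: 0.0191
clock: 12.7
eef_pos: [0.5471, 0.1862, 0.0571]
tcp_rot: [0.063, 0.998, -0.0, -0.0]
ft_force: [0.7, 0.9, -4.8]
grip_width: 0.0192
```

```bash
python3 -m crank '[0,0,0.0015,0,0,0,0,0]'
python3 -m crank '[0,0,0,0,0,0,0,0,0,0,0,0,0,0,0,0]' 0.45
python3 -m crank '[0,0,-0.02,0,0,0,-0.04,0,0,0,-0.04,0,0,0,-0.04,0,0,0,0,0]'
python3 - <<'E'
from h import *
d=arm.get_image("side");W=pts(d)
for s,P in clusters(W,.08,.1,(.45,.62,.15,.28)): print(rect(P[:,:2]),P[:,2].mean(),np.percentile(P[:,2],[50,95]))
plan(.4400,-.278,.187,96.6)
E
```

```text
clock: 12.9
eef_pos: [0.5474, 0.1863, 0.0559]
tcp_rot: [0.063, 0.998, 0.0, 0.0]
ft_force: [0.3, -0.3, -4.7]
grip_width: 0.0192
clock: 13.3
eef_pos: [0.5474, 0.1863, 0.0559]
tcp_rot: [0.063, 0.998, 0.0, 0.0]
ft_force: [-0.2, -0.0, -0.3]
grip_width: 0.0386
clock: 13.8
eef_pos: [0.5493, 0.1867, 0.2009]
tcp_rot: [0.063, 0.998, 0.001, 0.004]
ft_force: [-0.1, -0.1, -0.6]
grip_width: 0.0385
(array([0.55384113, 0.23826241]), (110.54777526855469, 25.5397891998291), -8.512977600097656) 0.08906330695102697 [0.09063793 0.09388437]
(array([0.54603033, 0.18431082]), (112.3770751953125, 26.193449020385742), -10.318191528320312) 0.08910747669171644 [0.09062619 0.09363705]
tcp [0.5484 0.1866 0.1982] jaw 82.8 tilt [-0.004  0.001 -1.   ] q [ 0.19  0.36  0.01  1.21 -0.    0.31] F [ 0.5  0.4 -1.7] w 0.0385 t 13.8
shift now-axes mm [  49.6 -474.5   10.3]
roll -13.8
shift after roll mm [ 161.2 -449.    10.3]
```

```bash
python3 -m crank '[0,-0.03,0,0,0.005,-0.045,0,0,0.005,-0.045,0,0,0.006,-0.045,0,0,0.006,-0.045,0,0,0.006,-0.045,0,0,0.006,-0.045,0,0,0.006,-0.045,0,0]' 0.7
python3 -m crank '[0.006,-0.045,0,0,0.003,-0.045,0,0,0,-0.03,0,0,0,-0.01,0,-6.9,0,0,0,-6.9,0,0,0,0]'
python3 - <<'E'
from h import *
plan(.4400,-.278,.047,96.6)
E
```

```text
clock: 14.65
eef_pos: [0.4633, -0.1524, 0.1949]
tcp_rot: [0.063, 0.998, 0.0, -0.001]
ft_force: [1.5, -0.1, 0.7]
grip_width: 0.0598
clock: 15.25
eef_pos: [0.4388, -0.2789, 0.1948]
tcp_rot: [-0.058, 0.998, 0.001, -0.001]
ft_force: [-0.8, -0.3, -0.3]
grip_width: 0.0599
tcp [ 0.4388 -0.2789  0.1948] jaw 96.7 tilt [ 0.001  0.001 -1.   ] q [-0.72  0.27 -0.14  1.16  0.   -0.84] F [-0.8 -0.3 -0.3] w 0.0599 t 15.2
shift now-axes mm [ -1.5   0.6 147.7]
roll 0.1
shift after roll mm [ -1.5   0.6 147.7]
```

```bash
python3 -m crank '[-0.001,0,0.02,0,0,0,0.035,0,0,0,0.035,0,0,0,0.025,0,0,0,0.02,0,0,0,0.01,0,0,0,0.003,0,0,0,0,0]'
python3 -m crank '[0,0,0,0,0,0,0,0,0,0,0,0,0,0,0,0,0,0,0,0]' 0 70
python3 -m crank '[0,0,-0.015,0,0,0,-0.035,0,0,0,-0.04,0,0,0,-0.04,0,0,0,-0.01,0,0,0,0,0]'
python3 - <<'E'
from h import *
plan(*car(0,-.027),.187,82.8)
E
```

```text
clock: 16.05
eef_pos: [0.4404, -0.2786, 0.048]
tcp_rot: [-0.057, 0.998, 0.0, 0.0]
ft_force: [-0.6, 0.8, 1.2]
grip_width: 0.0598
clock: 16.55
eef_pos: [0.4406, -0.2791, 0.0484]
tcp_rot: [-0.058, 0.998, -0.0, 0.0]
ft_force: [-0.8, -0.6, 7.3]
grip_width: 0.019
clock: 17.15
eef_pos: [0.4407, -0.2791, 0.1886]
tcp_rot: [-0.058, 0.998, -0.001, 0.001]
ft_force: [-0.9, 0.1, -5.0]
grip_width: 0.0191
tcp [ 0.4407 -0.2791  0.1886] jaw 96.6 tilt [-0.001 -0.002 -1.   ] q [-0.72  0.27 -0.15  1.14  0.   -0.84] F [-0.9  0.1 -5. ] w 0.0191 t 17.1
shift now-axes mm [-145.7  397.8    1.2]
roll 13.8
shift after roll mm [-46.5 421.1   1.2]
```

```bash
python3 -m crank '[0,0,0,6.9,0,0,0,6.9,-0.003,0.035,0,0,-0.005,0.045,0,0,-0.006,0.045,0,0,-0.006,0.045,0,0,-0.006,0.045,0,0,-0.006,0.045,0,0]'
python3 -m crank '[-0.006,0.045,0,0,-0.005,0.045,0,0,-0.003,0.04,0,0,0,0.025,0,0,0,0.005,0,0,0,0,0,0]'
python3 - <<'E'
from h import *
plan(*car(0,-.027),.068,82.8)
E
```

```text
clock: 17.95
eef_pos: [0.5037, -0.0228, 0.1856]
tcp_rot: [0.063, 0.998, 0.0, -0.001]
ft_force: [0.6, -0.4, -4.2]
grip_width: 0.0193
clock: 18.55
eef_pos: [0.5376, 0.1327, 0.1859]
tcp_rot: [0.062, 0.998, -0.0, -0.001]
ft_force: [-0.2, -0.0, -3.9]
grip_width: 0.0192
tcp [0.5376 0.1327 0.1859] jaw 82.9 tilt [ 0.003 -0.001 -1.   ] q [ 0.09  0.33 -0.07  1.17 -0.    0.22] F [-0.2 -0.  -3.9] w 0.0192 t 18.6
shift now-axes mm [ -2.3   0.5 117.9]
roll 0.1
shift after roll mm [ -2.3   0.5 117.9]
```

```bash
python3 -m crank '[-0.002,0.001,0.02,0,0,0,0.03,0,0,0,0.03,0,0,0,0.015,0,0,0,0.01,0,0,0,0.008,0,0,0,0.005,0,0,0,0,0]'
python3 -m crank '[0,0,0.006,0,0,0,0.005,0,0,0,0.0025,0,0,0,0,0]'
python3 -m crank '[0,0,0,0,0,0,0,0,0,0,0,0,0,0,0,0]' 0.45
python3 -m crank '[0,0,-0.02,0,0,0,-0.04,0,0,0,-0.04,0,0,0,-0.04,0,0,0,0,0]'
python3 - <<'E'
from h import *
d=arm.get_image("side");W=pts(d)
for s,P in clusters(W,.08,.1,(.45,.62,.1,.28)): print(rect(P[:,:2]),P[:,2].mean(),np.percentile(P[:,2],[50,95]))
plan(.5965,-.2845,.187,77.6)
E
```

```text
clock: 19.35
eef_pos: [0.5404, 0.1327, 0.0695]
tcp_rot: [0.063, 0.998, -0.0, -0.0]
ft_force: [-0.2, -0.2, -3.5]
grip_width: 0.0187
clock: 19.75
eef_pos: [0.5405, 0.1331, 0.0565]
tcp_rot: [0.063, 0.998, 0.0, 0.0]
ft_force: [-1.6, 0.9, 2.1]
grip_width: 0.0197
clock: 20.15
eef_pos: [0.5406, 0.133, 0.0563]
tcp_rot: [0.063, 0.998, 0.0, 0.0]
ft_force: [0.9, -0.3, 0.0]
grip_width: 0.0383
clock: 20.65
eef_pos: [0.5425, 0.1332, 0.2012]
tcp_rot: [0.063, 0.998, 0.001, 0.004]
ft_force: [1.1, 0.5, 0.0]
grip_width: 0.0387
(array([0.55307391, 0.2393929 ]), (109.77928924560547, 27.089794158935547), -7.853797912597656) 0.08931402394571382 [0.09090128 0.09402565]
(array([0.54638617, 0.18388191]), (111.62738037109375, 24.46025848388672), -7.039634704589844) 0.0894875780524627 [0.09086922 0.09365352]
(array([0.54096735, 0.12976979]), (111.78457641601562, 23.055286407470703), -8.379226684570312) 0.08931407879244403 [0.0908406  0.09380602]
tcp [0.5417 0.1331 0.1986] jaw 82.8 tilt [-0.004  0.001 -1.   ] q [ 0.09  0.33 -0.04  1.2   0.    0.22] F [-0.2  0.6 -0.4] w 0.038 t 20.7
shift now-axes mm [-106.5 -407.5   11.7]
roll 5.2
shift after roll mm [-143.1 -396.1   11.7]
```

```bash
python3 -m crank '[0,-0.03,0,0,0,-0.045,0,0,0,-0.045,0,0,-0.01,-0.045,0,0,-0.02,-0.04,0,0,-0.02,-0.04,0,0,-0.02,-0.04,0,0,-0.02,-0.04,0,0]' 0.7
python3 -m crank '[-0.012,-0.04,0,0,-0.005,-0.03,0,0,0,-0.01,0,5.2,0,0,0,0]'
python3 - <<'E'
from h import *
plan(.5965,-.2845,.047,77.6)
E
```

```text
clock: 21.5
eef_pos: [0.589, -0.2025, 0.1951]
tcp_rot: [0.063, 0.998, 0.0, -0.001]
ft_force: [1.0, 0.2, -0.2]
grip_width: 0.06
clock: 21.9
eef_pos: [0.5955, -0.2836, 0.1946]
tcp_rot: [0.11, 0.994, 0.0, -0.001]
ft_force: [-0.1, -0.0, -0.6]
grip_width: 0.0597
tcp [ 0.5955 -0.2836  0.1946] jaw 77.4 tilt [ 0.002  0.001 -1.   ] q [-0.57  0.51  0.25  1.31 -0.   -0.35] F [-0.1 -0.  -0.6] w 0.0597 t 21.9
shift now-axes mm [ -1.5  -0.7 147.6]
roll -0.2
shift after roll mm [ -1.5  -0.7 147.6]
```

```bash
python3 -m crank '[-0.001,-0.001,0.02,0,0,0,0.035,0,0,0,0.035,0,0,0,0.025,0,0,0,0.02,0,0,0,0.01,0,0,0,0.003,0,0,0,0,0]'
python3 -m crank '[0,0,0,0,0,0,0,0,0,0,0,0,0,0,0,0,0,0,0,0]' 0 70
python3 -m crank '[0,0,-0.015,0,0,0,-0.035,0,0,0,-0.04,0,0,0,-0.04,0,0,0,-0.01,0,0,0,0,0]'
python3 - <<'E'
from h import *
plan(*car(0,-.081),.187,82.8)
E
```

```text
clock: 22.7
eef_pos: [0.5969, -0.2831, 0.0485]
tcp_rot: [0.107, 0.994, -0.0, 0.0]
ft_force: [0.0, 0.8, -0.9]
grip_width: 0.0597
clock: 23.2
eef_pos: [0.5971, -0.2836, 0.0491]
tcp_rot: [0.108, 0.994, -0.0, 0.001]
ft_force: [-0.5, 1.0, 6.0]
grip_width: 0.0189
clock: 23.8
eef_pos: [0.5973, -0.2838, 0.1892]
tcp_rot: [0.108, 0.994, -0.0, 0.001]
ft_force: [-0.9, -0.9, -4.4]
grip_width: 0.0191
tcp [ 0.5973 -0.2838  0.1892] jaw 77.6 tilt [-0.002 -0.001 -1.   ] q [-0.57  0.51  0.24  1.29  0.   -0.35] F [-0.9 -0.9 -4.4] w 0.0191 t 23.8
shift now-axes mm [140.8 340.7   1.7]
roll -5.2
shift after roll mm [109.5 352.1   1.7]
```

```bash
python3 -m crank '[0.015,0,0,-5.2,0.025,0.035,0,0,0.025,0.04,0,0,0.02,0.04,0,0,0.015,0.045,0,0,0.01,0.045,0,0,0,0.045,0,0,0,0.045,0,0]'
python3 -m crank '[0,0.04,0,0,0,0.015,0,0,0,0,0,0,0,0,0,0]'
python3 - <<'E'
from h import *
plan(*car(0,-.081),.068,82.8)
E
```

```text
clock: 24.6
eef_pos: [0.5234, 0.0262, 0.1864]
tcp_rot: [0.063, 0.998, 0.0, -0.001]
ft_force: [1.0, -0.3, -4.4]
grip_width: 0.0193
clock: 25.0
eef_pos: [0.531, 0.0786, 0.187]
tcp_rot: [0.062, 0.998, -0.0, -0.001]
ft_force: [0.8, 0.8, -4.2]
grip_width: 0.0192
tcp [0.531  0.0786 0.187 ] jaw 82.8 tilt [ 0.002 -0.001 -1.   ] q [-0.    0.3  -0.11  1.16 -0.    0.12] F [ 0.8  0.8 -4.2] w 0.0192 t 25.0
shift now-axes mm [ -2.   1. 119.]
roll 0.0
shift after roll mm [ -2.   1. 119.]
```

```bash
python3 -m crank '[-0.002,0.001,0.02,0,0,0,0.03,0,0,0,0.03,0,0,0,0.015,0,0,0,0.01,0,0,0,0.008,0,0,0,0.005,0,0,0,0,0]'
python3 -m crank '[0,0,0.006,0,0,0,0.005,0,0,0,0.002,0,0,0,0,0]'
python3 -m crank '[0,0,0,0,0,0,0,0,0,0,0,0,0,0,0,0]' 0.45
python3 -m crank '[0,0,-0.02,0,0,0,-0.04,0,0,0,-0.04,0,0,0,-0.04,0,0,-0.04,0,0,0,-0.04,0,0,0,0,0,0]'
python3 - <<'E'
from h import *
for n in("top","side"):
    d=arm.get_image(n);W=pts(d)
    cv2.imwrite(f"pics/{n}3.png",d["frame"][:,:,::-1]); np.savez(f"pics/{n}3.npz",**d)
    for s,P in clusters(W,.08,.1,(.45,.62,.0,.28)): print(rect(P[:,:2]),P[:,2].mean(),np.percentile(P[:,2],[50,95]))
    for s,P in clusters(W,.006,.04,(.4,.6,-.48,-.3)): print("pin",rect(P[:,:2]),P[:,2].mean())
    for s,P in clusters(W,.12,.35,(.58,.8,.0,.28)): 
        print("bar",P.mean(0).round(4),s[4])
        Q=P[abs(P[:,1]-.144)>.03]; print(Q.mean(0).round(4),Q.min(0).round(3),Q.max(0).round(3),np.polyfit(Q[:,1],Q[:,0],1),np.polyfit(Q[:,1],Q[:,2],1))
E
```

```text
clock: 25.8
eef_pos: [0.5337, 0.0794, 0.0701]
tcp_rot: [0.063, 0.998, -0.0, -0.0]
ft_force: [-0.5, -0.3, -3.8]
grip_width: 0.0193
clock: 26.2
eef_pos: [0.5337, 0.0798, 0.0573]
tcp_rot: [0.063, 0.998, 0.0, 0.0]
ft_force: [0.7, 0.0, -3.4]
grip_width: 0.0188
clock: 26.6
eef_pos: [0.5339, 0.0796, 0.0574]
tcp_rot: [0.063, 0.998, -0.0, 0.0]
ft_force: [-0.2, 0.0, 0.5]
grip_width: 0.0387
clock: 27.3
eef_pos: [0.5235, -0.0029, 0.1976]
tcp_rot: [0.064, 0.998, -0.0, 0.0]
ft_force: [-0.1, 0.4, -0.2]
grip_width: 0.0382
(array([0.55186548, 0.23974493]), (110.18614196777344, 21.13663673400879), -7.0834197998046875) 0.09197665772235021 [0.0923358  0.09587308]
(array([0.54494519, 0.18527376]), (109.30690002441406, 21.263948440551758), -7.239768981933594) 0.09200641531156717 [0.0924307  0.09609332]
(array([0.54015454, 0.13172578]), (106.20596313476562, 20.495723724365234), -7.1564788818359375) 0.09243039393701842 [0.0921149  0.09653812]
pin (array([ 0.48696597, -0.43557373]), (118.49603271484375, 29.826200485229492), 23.315387725830078) 0.02372896743224768
bar [0.6542 0.1575 0.233 ] 514
[0.6542 0.1928
[... 216 characters left out ...]
9068117 0.09389332]
(array([0.54633136, 0.18321756]), (110.3051528930664, 24.558818817138672), -6.559944152832031) 0.08939647969221153 [0.09090883 0.09368213]
(array([0.54127423, 0.13165735]), (111.9286117553711, 24.512203216552734), -7.586212158203125) 0.08927299662073526 [0.09077906 0.09373997]
(array([0.53312207, 0.07821016]), (111.68250274658203, 25.096830368041992), -6.149681091308594) 0.08931856149329241 [0.09104497 0.09398176]
pin (array([ 0.48692606, -0.43595047]), (120.00405883789062, 27.822525024414062), 21.05360984802246) 0.023281145581751032
bar [0.6586 0.2369 0.1889] 33
[0.6586 0.2369 0.1889] [0.652 0.217 0.179] [0.667 0.256 0.194] [0.18637441 0.61448502] [0.03304452 0.18103245]
```

View pics/side3.png

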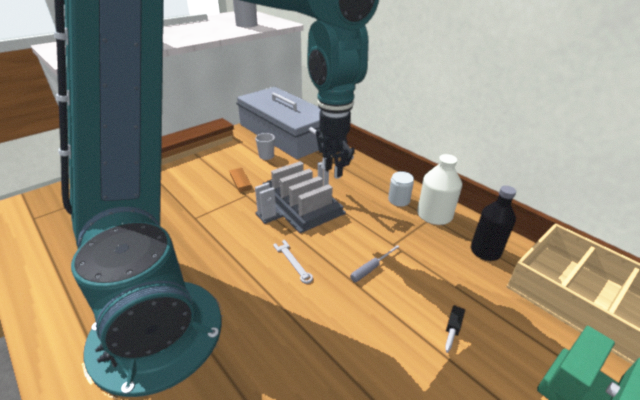

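```bash
python3 -m crank '[0,0,-0.02,-8.5,0,0,-0.02,-8.5,0,0,-0.02,-8.5,0,0,0,-8.5,0,0,0,-8.5,0,0,0,-8.5,0,0,0,-8.5,0,0,0,-8.5]' 0.6
python3 -m crank '[0,0,0,-8.5,0,0,0,-8.5,0,0,0,-5,0,0,0,0]'
python3 - <<'E'
from h import *
print(car(.106,-.092))
plan(*car(.106,-.092),.25,-7.2)
E
```

```text
clock: 28.2
eef_pos: [0.5238, 0.0014, 0.2572]
tcp_rot: [-0.509, 0.861, 0.0, -0.0]
ft_force: [0.0, 0.6, -0.2]
grip_width: 0.0512
clock: 28.6
eef_pos: [0.5238, 0.0013, 0.2572]
tcp_rot: [-0.662, 0.749, 0.0, -0.0]
ft_force: [-1.0, -0.9, 0.8]
grip_width: 0.0511
[0.6366335  0.05504012]
tcp [0.5238 0.0013 0.2572] jaw 173.0 tilt [-0.  0. -1.] q [-0.15  0.25  0.01  1.33  0.   -1.6 ] F [-1.  -0.9  0.8] w 0.0511 t 28.6
shift now-axes mm [ -67.1 -105.4    7.2]
roll 0.2
shift after roll mm [ -67.4 -105.2    7.2]
```

```bash
python3 -m crank '[-0.02,-0.03,0,0,-0.022,-0.035,0,0,-0.02,-0.03,0,0,-0.005,-0.01,0,0,0,0,0,0,0,0,0,0]'
python3 - <<'E'
from h import *
plan(*car(.106,-.092),.175,-7.2)
for n in("top","side"):
    d=arm.get_image(n);x=d["frame"][:,:,::-1]; x=x[110:290,220:480] if n=="top" else x[50:250,230:480]
    cv2.imwrite(f"pics/{n}4.png",cv2.resize(x,None,fx=3,fy=3))
E
```

```text
clock: 29.2
eef_pos: [0.6359, 0.0541, 0.257]
tcp_rot: [-0.661, 0.75, 0.0, -0.0]
ft_force: [-0.4, -0.1, 0.2]
grip_width: 0.0514
tcp [0.6359 0.0541 0.257 ] jaw 172.8 tilt [ 0.     0.001 -1.   ] q [-0.04  0.46  0.33  1.44 -0.   -1.49] F [-0.4 -0.1  0.2] w 0.0514 t 29.2
shift now-axes mm [-1.  -0.6 82. ]
roll -0.0
shift after roll mm [-1.  -0.6 82. ]
```

View pics/side4.png

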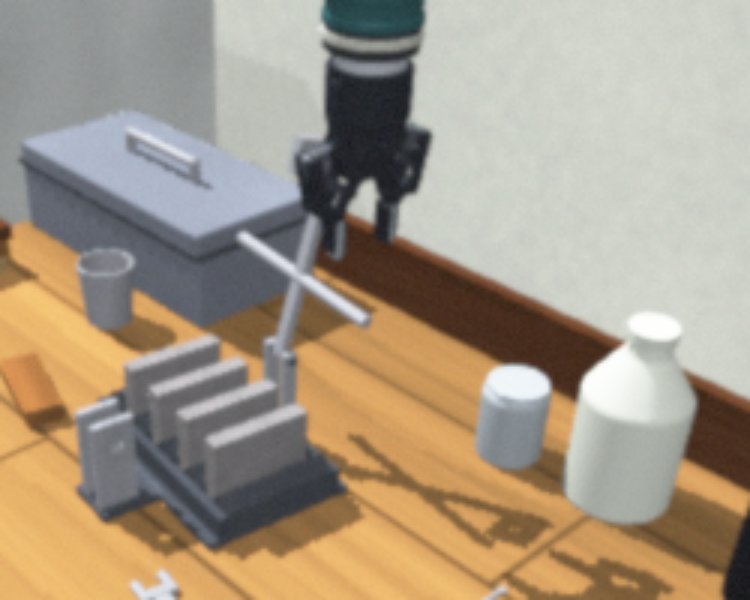

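Fingers (crop (333,240) and (385,225)) stand above the crossbar's right end (365,322), and all four slabs are upright in their slots. I descend and pinch.

```bash
python3 -m crank '[-0.001,0,0.02,0,0,0,0.025,0,0,0,0.02,0,0,0,0.012,0,0,0,0.005,0,0,0,0,0]'
python3 -m crank '[0,0,0,0,0,0,0,0,0,0,0,0,0,0,0,0,0,0,0,0]' 0 25
python3 - <<'E'
from h import *
plan(*car(.106,-.092),.175,-7.2)
d=arm.get_image("side");x=d["frame"][:,:,::-1]; x=x[50:250,230:480]
cv2.imwrite(f"pics/side5.png",cv2.resize(x,None,fx=3,fy=3))
E
```

```text
clock: 29.9
eef_pos: [0.6362, 0.0545, 0.1755]
tcp_rot: [-0.661, 0.75, 0.0, -0.0]
ft_force: [0.5, 0.5, 1.7]
grip_width: 0.0513
clock: 30.4
eef_pos: [0.6372, 0.0546, 0.1762]
tcp_rot: [-0.661, 0.75, -0.001, 0.001]
ft_force: [1.8, -0.1, 6.0]
grip_width: 0.0127
tcp [0.6372 0.0546 0.1762] jaw 172.8 tilt [-0.    -0.002 -1.   ] q [-0.04  0.48  0.14  1.23 -0.   -1.49] F [ 1.8 -0.1  6. ] w 0.0127 t 30.4
shift now-axes mm [-0.4  0.6  1.2]
roll 0.0
shift after roll mm [-0.4  0.6  1.2]
```

View pics/side5.png

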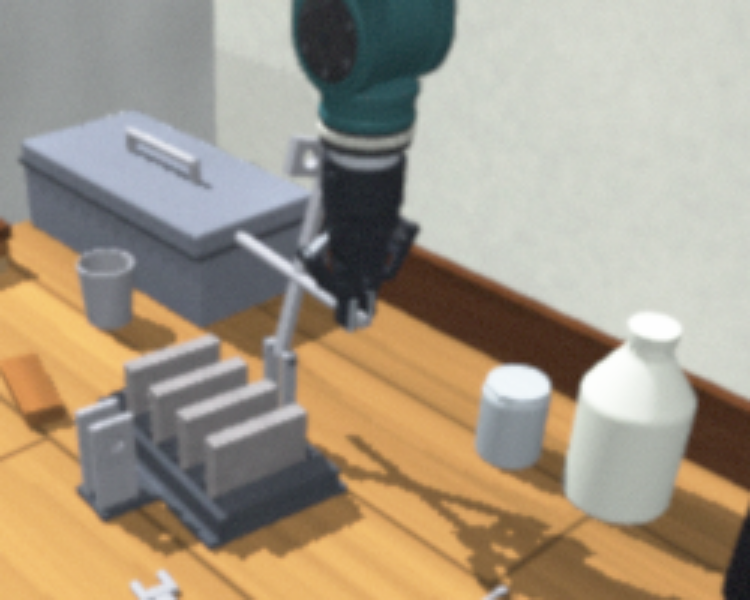

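```bash
python3 - <<'E'
import numpy as np
t=np.linspace(1.84,0.04,17); x=.084-.084*np.cos(t); z=.106+.084*np.sin(t)
for i in range(16): print(round(t[i+1],2),"y %.1f z %.1f"%(-(x[i+1]-x[i])*1e3,-(z[i+1]-z[i])*1e3), "abs z %.3f"%z[i+1])
E
```

```text
1.73 y 9.2 z -2.0 abs z 0.189
1.62 y 9.4 z -0.9 abs z 0.190
1.5 y 9.4 z 0.1 abs z 0.190
1.39 y 9.4 z 1.2 abs z 0.189
1.28 y 9.2 z 2.2 abs z 0.186
1.16 y 8.9 z 3.2 abs z 0.183
1.05 y 8.5 z 4.2 abs z 0.179
0.94 y 7.9 z 5.1 abs z 0.174
0.83 y 7.3 z 6.0 abs z 0.168
0.72 y 6.6 z 6.8 abs z 0.161
0.6 y 5.8 z 7.5 abs z 0.154
0.49 y 4.9 z 8.1 abs z 0.146
0.38 y 4.0 z 8.6 abs z 0.137
0.27 y 3.0 z 9.0 abs z 0.128
0.15 y 2.0 z 9.2 abs z 0.119
0.04 y 0.9 z 9.4 abs z 0.109
```

```bash
python3 -m crank '[0,0.0092,-0.002,0,0,0.0094,-0.0009,0,0,0.0094,0.0001,0,0,0.0094,0.0012,0,0,0,0,0]'
python3 -m crank '[0,0.0092,0.0022,0,0,0.0089,0.0032,0,0,0.0085,0.0042,0,0,0.0079,0.0051,0,0,0,0,0]'
python3 - <<'E'
from h import *
for th in (.94,): plan(*car(.084-.084*np.cos(th),-.092),.106+.084*np.sin(th)-.0115,-7.2)
E
```

```text
clock: 30.95
eef_pos: [0.598, 0.0595, 0.177]
tcp_rot: [-0.662, 0.75, 0.0, -0.0]
ft_force: [-2.1, 0.3, 7.0]
grip_width: 0.0126
clock: 31.45
eef_pos: [0.5636, 0.0638, 0.1612]
tcp_rot: [-0.662, 0.75, 0.001, -0.001]
ft_force: [-3.2, 0.4, -2.5]
grip_width: 0.0127
tcp [0.5636 0.0638 0.1612] jaw 172.8 tilt [ 0.     0.003 -1.   ] q [-0.03  0.37 -0.09  1.12  0.   -1.48] F [-3.2  0.4 -2.5] w 0.0127 t 31.4
shift now-axes mm [-0.4 -2.1 -1.1]
roll 0.0
shift after roll mm [-0.4 -2.1 -1.1]
```

```bash
python3 -m crank '[0,0.006,0.0055,0,0,0.0066,0.0068,0,0,0.0058,0.0075,0,0,0.0049,0.0081,0,0,0,0,0]'
python3 -m crank '[0,0.004,0.0086,0,0,0.003,0.009,0,0,0.002,0.0085,0,0,0,0,0]'
python3 - <<'E'
from h import *
for th in (.15,): plan(*car(.084-.084*np.cos(th),-.092),.106+.084*np.sin(th)-.0115,-7.2)
E
```

```text
clock: 31.95
eef_pos: [0.5411, 0.0666, 0.1329]
tcp_rot: [-0.661, 0.75, 0.001, -0.001]
ft_force: [2.2, 0.2, -7.2]
grip_width: 0.013
clock: 32.35
eef_pos: [0.5331, 0.0677, 0.1069]
tcp_rot: [-0.661, 0.75, 0.0, -0.0]
ft_force: [5.1, -0.7, -6.6]
grip_width: 0.0125
tcp [0.5331 0.0677 0.1069] jaw 172.8 tilt [ 0.  0. -1.] q [-0.03  0.35 -0.27  0.95  0.   -1.47] F [ 5.1 -0.7 -6.6] w 0.0125 t 32.4
shift now-axes mm [-0.5  0.7 -0.2]
roll 0.0
shift after roll mm [-0.5  0.7 -0.2]
```

```bash
python3 -m crank '[0,0.001,0.005,0,0,0,0.004,0,0,0,0,0]'
python3 -m crank '[0,0,0,0,0,0,0,0,0,0,0,0]' 0.45
python3 -m crank '[0,0,-0.02,0,0,0,-0.03,0,0,0,-0.03,0,0,0,0,0,0,0,0,0]' 0.45
python3 - <<'E'
from h import *
for n in ("top","side"):
    d=arm.get_image(n);W=pts(d); m=W.reshape(-1,3)
    L=(m[:,:2]-Cc)@np.array([[np.cos(Cy),-np.sin(Cy)],[np.sin(Cy),np.cos(Cy)]])
    k=(abs(L[:,0])<.004)&(abs(L[:,1])<.10)&(m[:,2]<.13)&(m[:,2]>.1); print(n,"crossbar z",k.sum(),np.percentile(m[k,2],[50,90]) if k.any() else 0)
    k=(abs(L[:,1])<.005)&(L[:,0]<-.08)&(L[:,0]>-.15)&(m[:,2]>.05)&(m[:,2]<.2); print("barend",k.sum(),np.percentile(m[k,2],[5,50,90]) if k.any() else 0)
    x=d["frame"][:,:,::-1]; x=x[110:290,220:480] if n=="top" else x[50:250,200:450]
    cv2.imwrite(f"pics/{n}6.png",cv2.resize(x,None,fx=3,fy=3))
E
```

```text
clock: 32.65
eef_pos: [0.5325, 0.0677, 0.0985]
tcp_rot: [-0.661, 0.75, -0.0, 0.0]
ft_force: [6.5, -0.3, -5.5]
grip_width: 0.0125
clock: 32.95
eef_pos: [0.5316, 0.0678, 0.099]
tcp_rot: [-0.661, 0.75, 0.0, -0.0]
ft_force: [-0.2, 0.4, -0.9]
grip_width: 0.0384
clock: 33.45
eef_pos: [0.5321, 0.0678, 0.1793]
tcp_rot: [-0.661, 0.75, -0.0, 0.0]
ft_force: [-1.2, 0.3, -0.8]
grip_width: 0.0384
top crossbar z 30 [0.11160736 0.11519156]
barend 0 0
side crossbar z 125 [0.11127068 0.11306063]
barend 66 [0.06637215 0.1093976  0.11110039]
```

View pics/side6.png

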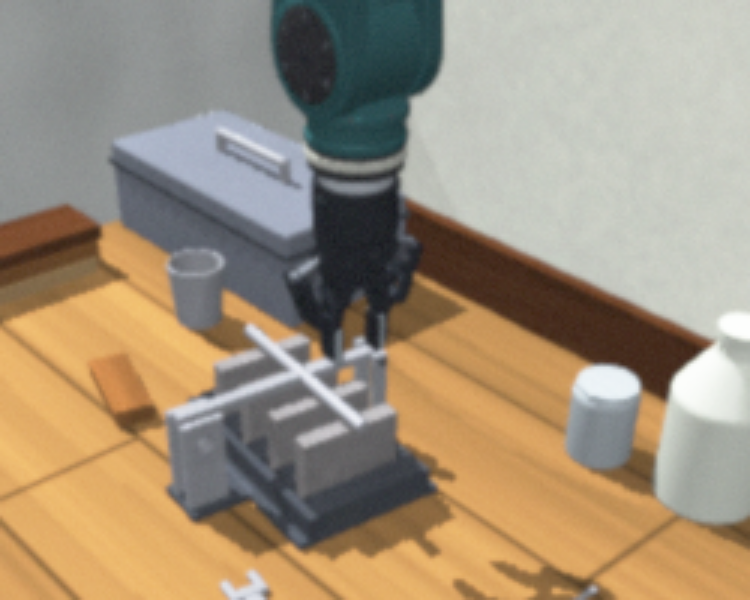

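```bash
python3 - <<'E'
from h import *
for n in ("top","side"):
    d=arm.get_image(n);W=pts(d)
    for s,P in clusters(W,.006,.04,(.38,.6,-.52,-.3)): print("pin",rect(P[:,:2]),P[:,2].mean(),s)
    g=d["frame"].max(2)
    W2=W.copy(); W2[g>70]=np.nan
    for s,P in clusters(W2,.022,.04,(.38,.6,-.52,-.3),8): print("grip top",rect(P[:,:2]),P[:,2].mean(),P.mean(0))
    W2=W.copy(); W2[g<90]=np.nan
    for s,P in clusters(W2,.008,.04,(.38,.6,-.52,-.3),8): print("shaft",rect(P[:,:2]),P[:,2].mean(),P.mean(0))
    x=d["frame"][:,:,::-1]; x=x[190:270,400:510] if n=="top" else x[290:360,410:510]
    cv2.imwrite(f"pics/{n}7.png",cv2.resize(x,None,fx=5,fy=5))
E
```

```text
pin (array([ 0.48756604, -0.4376748 ]), (118.0499496459961, 37.247337341308594), 20.001699447631836) 0.023371949763380608 [447 208  20  34 244]
grip top (array([ 0.5142157 , -0.42413058]), (58.757293701171875, 28.927818298339844), 20.332067489624023) 0.02775228214562332 [ 0.51401472 -0.42337922  0.02775228]
pin (array([ 0.48750229, -0.43579926]), (119.8475112915039, 28.009784698486328), 21.398786544799805) 0.023258629184415285 [446 305  19  48 474]
grip top (array([ 0.51417346, -0.42530786]), (59.971343994140625, 26.34343147277832), 20.42491340637207) 0.027145627570696038 [ 0.51186947 -0.42619333  0.02714563]
shaft (array([ 0.45932263, -0.4465307 ]), (59.56034469604492, 11.658393859863281), 20.295324325561523) 0.017662730853486446 [ 0.45938323 -0.44645644  0.01766273]
```

View pics/top7.png

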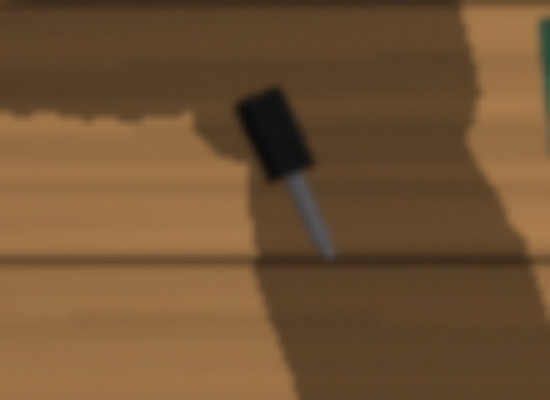

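```bash
python3 -m crank '[0.045,0,0,0,0.045,0,0,0,0.045,0,0,0,0.045,0,0,0,0.045,0,0,0,0.045,0,0,0,0.045,0,0,0,0.045,0,0,0]' 0.75 60
python3 -m crank '[0.03,0,0,7.8,0,0,0,7.8,0,0,0,7.8,0,0,0,7.8,0,0,0,7.8,0,0,0,7.8,0,0,0,7.8,0,0,0,7.2]'
python3 - <<'E'
from h import *
plan(.5142,-.4247,.12,111)
E
```

```text
clock: 34.45
eef_pos: [0.4862, -0.2911, 0.1785]
tcp_rot: [-0.661, 0.75, 0.0, -0.0]
ft_force: [1.2, -0.1, -0.1]
grip_width: 0.0642
clock: 35.25
eef_pos: [0.4831, -0.3189, 0.1784]
tcp_rot: [-0.18, 0.984, 0.001, -0.0]
ft_force: [-1.1, 0.7, 0.1]
grip_width: 0.064
tcp [ 0.4831 -0.3189  0.1784] jaw 110.7 tilt [ 0.001  0.001 -1.   ] q [-0.72  0.38 -0.02  1.17  0.   -1.09] F [-1.1  0.7  0.1] w 0.064 t 35.2
shift now-axes mm [   8.2 -110.    58.3]
roll -0.3
shift after roll mm [   8.8 -110.    58.3]
```

```bash
python3 -m crank '[0.003,-0.035,0,0,0.003,-0.04,0.02,0,0.002,-0.03,0.02,0,0,-0.005,0.015,0,0,0,0,0,0,0,0,0]'
python3 - <<'E'
from h import *
d=arm.get_image("side");W=pts(d)
for s,P in clusters(W,.006,.04,(.38,.6,-.52,-.3)): print("pin",rect(P[:,:2]),P[:,2].mean(),s)
plan(.5142,-.4247,.004,111)
E
```

```text
clock: 35.85
eef_pos: [0.515, -0.4238, 0.1242]
tcp_rot: [-0.183, 0.983, 0.001, -0.0]
ft_force: [-0.4, -0.4, 0.5]
grip_width: 0.0642
pin (array([ 0.48758835, -0.43586127]), (121.12325286865234, 27.97516632080078), 21.43168067932129) 0.02333474978284047 [446 305  19  48 471]
tcp [ 0.5153 -0.4238  0.125 ] jaw 111.1 tilt [-0. -0. -1.] q [-0.81  0.55  0.13  1.15  0.   -1.18] F [-0.6 -0.1  1. ] w 0.0642 t 35.9
shift now-axes mm [  1.4  -0.4 121. ]
roll 0.1
shift after roll mm [  1.4  -0.4 121. ]
```

```bash
python3 -m crank '[0.001,0,0.02,0,0,0,0.03,0,0,0,0.03,0,0,0,0.02,0,0,0,0.011,0,0,0,0.005,0,0,0,0.002,0,0,0,0.002,0]'
python3 -m crank '[0,0,0,0,0,0,0,0]' 
python3 - <<'E'
from h import *
plan(.5142,-.4247,.004,111)
E
```

```text
clock: 36.7
eef_pos: [0.5149, -0.4254, 0.0053]
tcp_rot: [-0.183, 0.983, -0.001, 0.0]
ft_force: [0.2, 0.2, -0.5]
grip_width: 0.064
clock: 36.9
eef_pos: [0.5146, -0.4253, 0.0048]
tcp_rot: [-0.182, 0.983, -0.0, 0.0]
ft_force: [0.4, 0.1, 0.3]
grip_width: 0.0643
tcp [ 0.5146 -0.4253  0.0048] jaw 111.0 tilt [-0.    -0.001 -1.   ] q [-0.81  0.64 -0.06  0.88  0.   -1.18] F [0.4 0.1 0.3] w 0.0643 t 36.9
shift now-axes mm [0.2 0.7 0.8]
roll 0.0
shift after roll mm [0.2 0.7 0.8]
```

```bash
python3 -m crank '[0,0,0,0,0,0,0,0,0,0,0,0,0,0,0,0,0,0,0,0]' 0 60
python3 -m crank '[0,0,-0.02,0,0,0,-0.03,0,0,0,-0.04,0,0,0,-0.04,0,0,0,0,0,0,0,0,0]'
python3 - <<'E'
from h import *
plan(*car(-.125,-.140),.134,-7.2)
d=arm.get_image("side");W=pts(d)
x=d["frame"][:,:,::-1][180:380,380:560]
cv2.imwrite("pics/side8.png",cv2.resize(x,None,fx=3,fy=3))
E
```

```text
clock: 37.4
eef_pos: [0.5145, -0.4252, 0.0045]
tcp_rot: [-0.182, 0.983, -0.0, 0.0]
ft_force: [0.2, 0.0, 5.7]
grip_width: 0.027
clock: 38.0
eef_pos: [0.5145, -0.4252, 0.1343]
tcp_rot: [-0.182, 0.983, -0.0, 0.0]
ft_force: [0.3, -0.3, -2.6]
grip_width: 0.0269
tcp [ 0.5145 -0.4252  0.1343] jaw 111.0 tilt [-0.    -0.001 -1.   ] q [-0.81  0.55  0.15  1.17 -0.   -1.18] F [ 0.3 -0.3 -2.6] w 0.0269 t 38.0
shift now-axes mm [-6.000e+01  4.714e+02 -1.000e-01]
roll -61.8
shift after roll mm [-4.438e+02  1.700e+02 -1.000e-01]
```

View pics/side8.png

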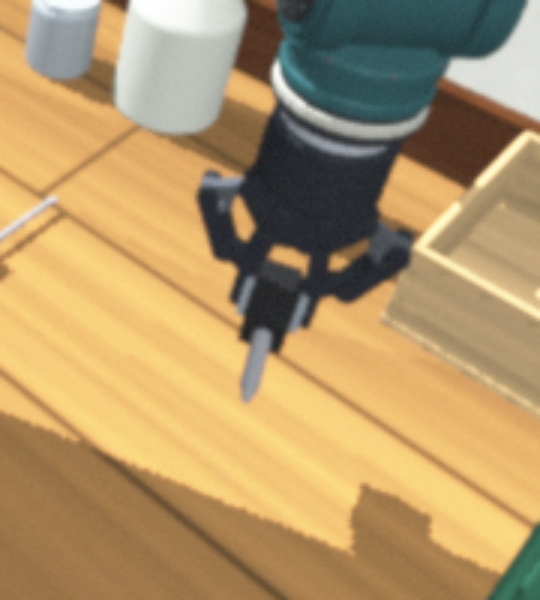

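```bash
python3 -m crank '[0,0.03,0,0,0,0.045,0,0,0,0.045,0,0,0,0.045,0,0,0,0.045,0,0,0,0.045,0,0,0,0.02,0,0,0,0,0,0]'
python3 -m crank '[0,0,0,8.4,0,0,0,8.4,0,0,0,8.4,0,0,0,8.4,0,0,0,8.4,0,0,0,8.4,0,0,0,8.4,0,0,0,8.4]'
python3 -m crank '[0,0,0,8.4,0,0,0,8.4,0,0,0,8.4,0,0,0,8.4,0,0,0,8.4,0,0,0,8.4,0,0,0,0.6,0,0,0,0]'
python3 - <<'E'
from h import *
plan(*car(-.125,-.150),.134,-7.2)
E
```

```text
clock: 38.85
eef_pos: [0.4136, -0.1655, 0.133]
tcp_rot: [-0.183, 0.983, 0.001, -0.001]
ft_force: [0.7, 0.5, -2.2]
grip_width: 0.0267
clock: 39.65
eef_pos: [0.4155, -0.1687, 0.133]
tcp_rot: [0.395, 0.919, 0.0, -0.001]
ft_force: [-0.1, 0.5, -3.0]
grip_width: 0.0266
clock: 40.45
eef_pos: [0.4156, -0.1686, 0.1334]
tcp_rot: [0.749, 0.663, -0.0, -0.001]
ft_force: [-0.3, 0.6, -1.4]
grip_width: 0.0271
tcp [ 0.4156 -0.1686  0.1334] jaw -7.0 tilt [ 0.001 -0.001 -1.   ] q [-0.57  0.19 -0.42  0.96 -0.    1.13] F [-0.3  0.6 -1.4] w 0.0271 t 40.5
shift now-axes mm [191.7 -39.   -0.4]
roll 0.2
shift after roll mm [191.6 -39.7  -0.4]
```

```bash
python3 -m crank '[0.03,-0.01,0,0.2,0.04,-0.01,0.01,0,0.04,-0.01,0.02,0,0.04,-0.01,0.02,0,0.03,0,0.013,0,0.01,0,0,0,0,0,0,0,0,0,0,0]'
python3 - <<'E'
from h import *
plan(*car(-.125,-.150),.070,-7.2)
for n in ("top","side"):
    d=arm.get_image(n);W=pts(d); np.savez(f"pics/{n}9.npz",**d)
    m=W.reshape(-1,3); g=d["frame"].reshape(-1,3)
    L=(m[:,:2]-Cc)@np.array([[np.cos(Cy),-np.sin(Cy)],[np.sin(Cy),np.cos(Cy)]])
    k=(abs(L[:,0]+.125)<.012)&(L[:,1]>-.118)&(L[:,1]<-.03)&(m[:,2]>.06)&(m[:,2]<.1)
    S=np.c_[L[k],m[k,2]]; print(n,"shaft pts",k.sum())
    if k.sum()>5:
        for lo in np.arange(-.118,-.05,.01):
            q=S[(S[:,1]>=lo)&(S[:,1]<lo+.01)]
            if len(q): print(round(lo,3),len(q),q.mean(0).round(4),q.min(0).round(4),q.max(0).round(4))
    x=d["frame"][:,:,::-1]; x=x[200:300,250:400] if n=="top" else x[130:270,220:400]
    cv2.imwrite(f"pics/{n}9.png",cv2.resize(x,None,fx=4,fy=4))
    print(proj(d,[*car(-.125,-.019),.08]))
E
```

```text
clock: 41.25
eef_pos: [0.4008, 0.0246, 0.0715]
tcp_rot: [0.751, 0.661, 0.0, 0.0]
ft_force: [0.2, 0.0, -1.8]
grip_width: 0.027
tcp [0.4008 0.0246 0.0715] jaw -7.3 tilt [-0.     0.001 -1.   ] q [-0.14  0.18 -0.64  0.75 -0.    1.56] F [ 0.2  0.  -1.8] w 0.027 t 41.2
shift now-axes mm [ 1.8 -0.9  1.5]
roll -0.1
shift after roll mm [ 1.8 -0.9  1.5]
top shaft pts 0
[283.06373564 243.62664448]
side shaft pts 15
-0.098 5 [-0.1265 -0.091   0.0841] [-0.1296 -0.0954  0.0821] [-0.1225 -0.0885  0.0873]
-0.088 7 [-0.1257 -0.084   0.0848] [-0.1292 -0.0874  0.0831] [-0.1219 -0.081   0.0861]
-0.078 3 [-0.1246 -0.0763  0.0842] [-0.1286 -0.0774  0.0818] [-0.1217 -0.0746  0.0858]
[267.29289371 197.8592723 ]
```

View pics/side9.png

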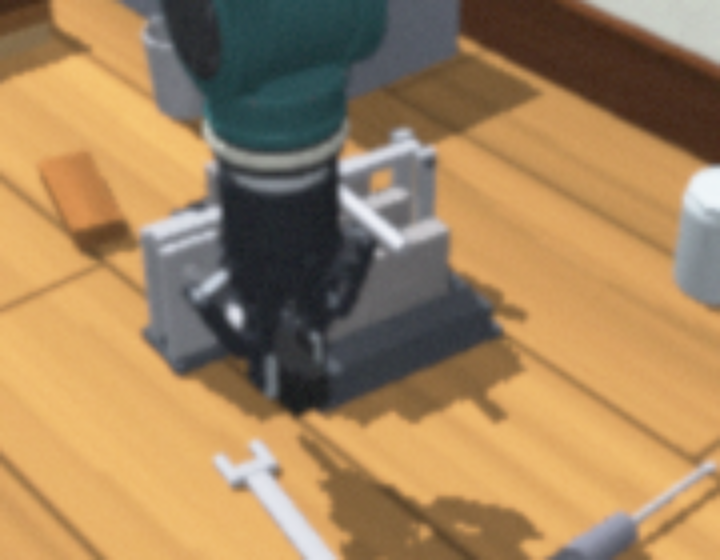

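View pics/top9.png

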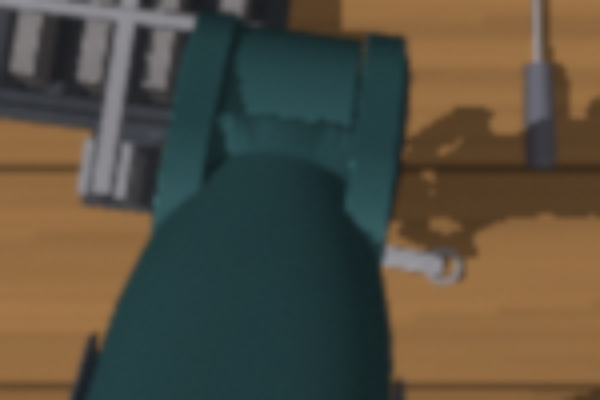

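```bash
python3 -m crank '[0,-0.001,0.0015,0,0.015,0,0,0,0.015,0,0,0,0.006,0,0,0,0,0,0,0]'
python3 - <<'E'
from h import *
plan(*car(-.125,-.049),.070,-7.2)
d=arm.get_image("side");W=pts(d)
m=W.reshape(-1,3)
L=(m[:,:2]-Cc)@np.array([[np.cos(Cy),-np.sin(Cy)],[np.sin(Cy),np.cos(Cy)]])
k=(abs(L[:,0]+.125)<.014)&(L[:,1]>-.08)&(L[:,1]<-.022)&(m[:,2]>.06)&(m[:,2]<.1)
S=np.c_[L[k],m[k,2]]; S=S[np.argsort(S[:,1])]; print(S.round(4)[::2])
x=d["frame"][:,:,::-1]; x=x[150:250,220:360]
cv2.imwrite(f"pics/side10.png",cv2.resize(x,None,fx=5,fy=5,interpolation=cv2.INTER_CUBIC))
E
```

```text
clock: 41.85
eef_pos: [0.4041, 0.061, 0.0697]
tcp_rot: [0.751, 0.66, 0.0, 0.0]
ft_force: [-0.2, 0.3, -1.2]
grip_width: 0.0268
tcp [0.4041 0.061  0.0697] jaw -7.3 tilt [-0.  0. -1.] q [-0.05  0.19 -0.63  0.75 -0.    1.65] F [-0.2  0.3 -1.2] w 0.0268 t 41.9
shift now-axes mm [66.2  0.3 -0.3]
roll -0.1
shift after roll mm [66.2  0.5 -0.3]
[[-0.1312 -0.0595  0.0857]
 [-0.1292 -0.0559  0.0862]
 [-0.1263 -0.0504  0.085 ]
 [-0.1312 -0.0471  0.0815]
 [-0.1267 -0.0449  0.0818]
 [-0.1224 -0.043   0.0824]
 [-0.1256 -0.037   0.0836]]
```

View pics/side10.png

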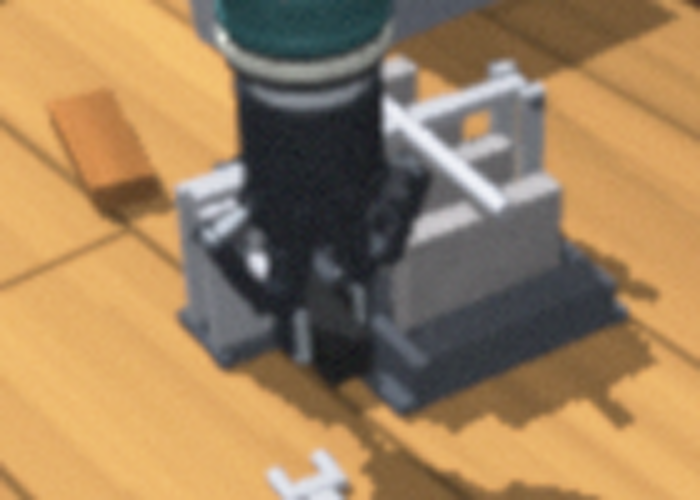

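```bash
python3 -m crank '[0.008,0,0,0,0.008,0,0,0,0,0,0,0]'
python3 -m crank '[0.008,0,0,0,0.008,0,0,0,0,0,0,0]'
```

```text
clock: 42.2
eef_pos: [0.4062, 0.0775, 0.0697]
tcp_rot: [0.751, 0.66, 0.0, -0.0]
ft_force: [0.2, -0.1, -0.3]
grip_width: 0.0272
clock: 42.5
eef_pos: [0.4082, 0.0936, 0.0697]
tcp_rot: [0.751, 0.661, 0.0, -0.0]
ft_force: [-0.4, -0.7, -2.2]
grip_width: 0.0271
```

```bash
python3 -m crank '[0.007,0,0,0,0.007,0,0,0,0,0,0,0]'
python3 -m crank '[0.007,0,0,0,0.007,0,0,0,0,0,0,0]'
python3 - <<'E'
from h import *
plan(*car(-.125,-.049),.070,-7.2)
E
```

```text
clock: 42.8
eef_pos: [0.41, 0.1073, 0.0697]
tcp_rot: [0.751, 0.66, 0.0, -0.0]
ft_force: [-0.8, 0.6, -1.2]
grip_width: 0.0267
clock: 43.1
eef_pos: [0.4118, 0.1212, 0.0697]
tcp_rot: [0.751, 0.66, 0.0, -0.0]
ft_force: [0.2, -0.3, -2.1]
grip_width: 0.027
tcp [0.4118 0.1212 0.0697] jaw -7.3 tilt [ 0.  0. -1.] q [ 0.1   0.22 -0.58  0.76  0.    1.79] F [ 0.2 -0.3 -2.1] w 0.027 t 43.1
shift now-axes mm [ 5.5  0.3 -0.3]
roll -0.1
shift after roll mm [ 5.5  0.3 -0.3]
```

```bash
python3 -m crank '[0.003,0,0,0,0.002,0,0,0,0,0,0,0]'
python3 -m crank '[0.0015,0,0,0,0,0,0,0]'
python3 -m crank '[0.0015,0,0,0,0,0,0,0]'
```

```text
clock: 43.4
eef_pos: [0.4124, 0.1256, 0.0697]
tcp_rot: [0.751, 0.66, 0.0, -0.0]
ft_force: [-0.2, 0.4, -1.7]
grip_width: 0.0267
clock: 43.6
eef_pos: [0.4125, 0.127, 0.0697]
tcp_rot: [0.751, 0.66, -0.0, -0.0]
ft_force: [-0.4, 0.0, -2.1]
grip_width: 0.0269
clock: 43.8
eef_pos: [0.4127, 0.1285, 0.0697]
tcp_rot: [0.751, 0.66, 0.0, 0.0]
ft_force: [0.4, -0.5, -2.2]
grip_width: 0.027
```

```bash
python3 -m crank '[0.0015,0,0,0,0,0,0,0]'
python3 -m crank '[0.0015,0,0,0,0,0,0,0]'
python3 - <<'E'
from h import *
plan(*car(-.125,-.049),.070,-7.2)
d=arm.get_image("side")
x=d["frame"][:,:,::-1]; x=x[130:250,200:340]
cv2.imwrite(f"pics/side11.png",cv2.resize(x,None,fx=5,fy=5,interpolation=cv2.INTER_CUBIC))
E
```

```text
clock: 44.0
eef_pos: [0.4129, 0.13, 0.0697]
tcp_rot: [0.751, 0.66, -0.0, 0.0]
ft_force: [0.2, -0.5, -0.9]
grip_width: 0.0269
clock: 44.2
eef_pos: [0.4129, 0.1301, 0.0697]
tcp_rot: [0.751, 0.66, -0.001, 0.001]
ft_force: [-0.3, -14.2, 1.7]
grip_width: 0.0267
tcp [0.4129 0.1301 0.0697] jaw -7.4 tilt [-0.004  0.    -1.   ] q [ 0.12  0.23 -0.57  0.77 -0.    1.82] F [ -0.3 -14.2   1.7] w 0.0267 t 44.2
shift now-axes mm [-3.4  0.4 -0.3]
roll -0.2
shift after roll mm [-3.4  0.4 -0.3]
```

View pics/side11.png

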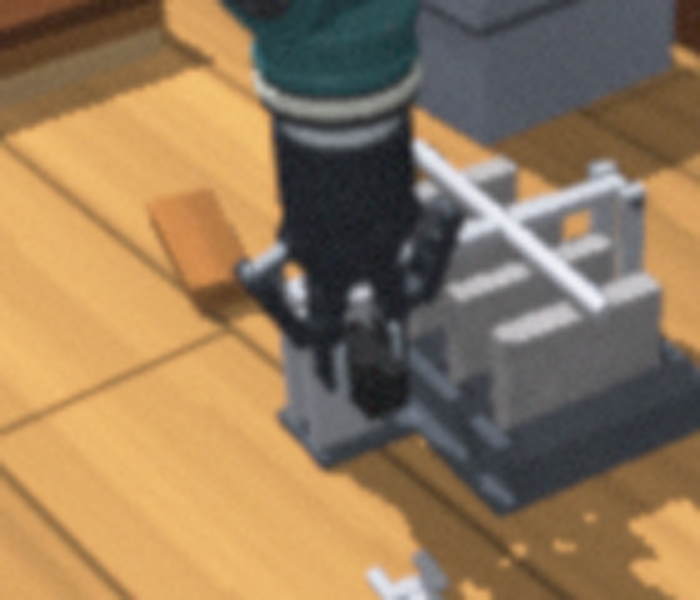

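Push met 14 N at about the predicted depth: the grip is against the ear. I release and lift straight up.

```bash
python3 -m crank '[0,0,0,0,0,0,0,0,0,0,0,0,0,0,0,0]' 0.6
python3 -m crank '[0,0,-0.01,0,0,0,-0.03,0,0,0,-0.04,0,0,0,-0.04,0,0,0,-0.04,0,0,0,0,0]'
python3 -m crank '[-0.03,0,0,0,-0.04,0,0,0,-0.045,0,0,0,-0.045,0,0,0,-0.045,0,0,0,-0.045,0,0,0,-0.045,0,0,0,0,0,0,0]'
python3 - <<'E'
from h import *
for n in ("top","side"):
    d=arm.get_image(n);W=pts(d); np.savez(f"pics/{n}12.npz",**d)
    m=W.reshape(-1,3); fr=d["frame"].reshape(-1,3).max(1)
    L=(m[:,:2]-Cc)@np.array([[np.cos(Cy),-np.sin(Cy)],[np.sin(Cy),np.cos(Cy)]])
    k=(abs(L[:,0]+.125)<.03)&(L[:,1]>-.1)&(L[:,1]<-.0215)&(m[:,2]>.04)&(m[:,2]<.12)
    S=np.c_[L[k],m[k,2]]; print(n,k.sum(),np.percentile(S,[2,50,98],axis=0).round(4))
    k=k&(m[:,2]>.088); S=np.c_[L[k],m[k,2]]; 
    if k.sum()>5: print(" top face",k.sum(),np.percentile(S,[2,50,98],axis=0).round(4),np.polyfit(S[:,1],S[:,2],1))
    k=(abs(L[:,0]+.125)<.015)&(L[:,1]>.0215)&(L[:,1]<.1)&(m[:,2]>.04)&(m[:,2]<.12)
    S=np.c_[L[k],m[k,2]]; print(" far side",k.sum(),S.mean(0).round(4) if k.any() else 0, S.max(0) if k.any() else 0)
    for s,P in clusters(W,.08,.1,(.45,.62,.0,.28)): print(rect(P[:,:2])[0].round(4),np.percentile(P[:,2],[50,95]).round(4))
    x=d["frame"][:,:,::-1]; x=x[150:270,220:400] if n=="top" else x[120:250,200:380]
    cv2.imwrite(f"pics/{n}12.png",cv2.resize(x,None,fx=4,fy=4,interpolation=cv2.INTER_CUBIC))
E
```

```text
clock: 44.65
eef_pos: [0.4132, 0.1316, 0.0697]
tcp_rot: [0.751, 0.66, 0.0, -0.0]
ft_force: [-0.3, -0.5, -0.6]
grip_width: 0.0511
clock: 45.25
eef_pos: [0.4149, 0.1317, 0.2348]
tcp_rot: [0.751, 0.66, 0.003, 0.002]
ft_force: [0.5, 0.2, -0.6]
grip_width: 0.0513
clock: 46.05
eef_pos: [0.3746, -0.1654, 0.2298]
tcp_rot: [0.753, 0.658, -0.0, 0.0]
ft_force: [-0.3, 0.2, 0.3]
grip_width: 0.0513
top 186 [[-0.1401 -0.0816  0.0632]
 [-0.1261 -0.0524  0.0832]
 [-0.1107 -0.024   0.0921]]
 top face 33 [[-0.1366 -0.0575  0.0881]
 [-0.1277 -0.0346  0.0894]
 [-0.1148 -0.0247  0.0951]] [0.04415526 0.09166371]
 far side 12 [-0.1258  0.0286  0.0884] [-0.12244536  0.03587907  0.09266095]
[0.585  0.2361] [0.0926 0.0976]
[0.5777 0.1802] [0.0925 0.0969]
[0.5717 0.1283] [0.0925 0.0958]
[0.5642 0.0746] [0.0924 0.0959]
[0.523  0.2436] [0.0921 0.0968]
[0.5161 0.1884] [0.092  0.0972]
[0.5101 0.1356] [0.0924 0.0964]
[0.5032 0.0825] [0.0925 0.0964]
side 267 [[-0.1392 -0.0832  0.0548]
 [-0.1288 -0.0607  0.0797]
 [-0.1101 -0.0231  0.0894]]
 top face 14 [[-0.1358 -0.0432  0.0883]
 [-0.1302 -0.0301  0.0891]
 [-0.1121 -0.0225  0.1011]] [0.26981479 0.09869461]
 far side 0 0 0
[0.5912 0.2334] [0.0908 0.0935]
[0.5309 0.2425] [0.0903 0.0936]
[0.5747 0.1325] [0.0918 0.0937]
[0.5128 0.1334] [0.0912 0.0938]
[0.4908 0.0823] [0.0905 0.0932]
```

View pics/side12.png

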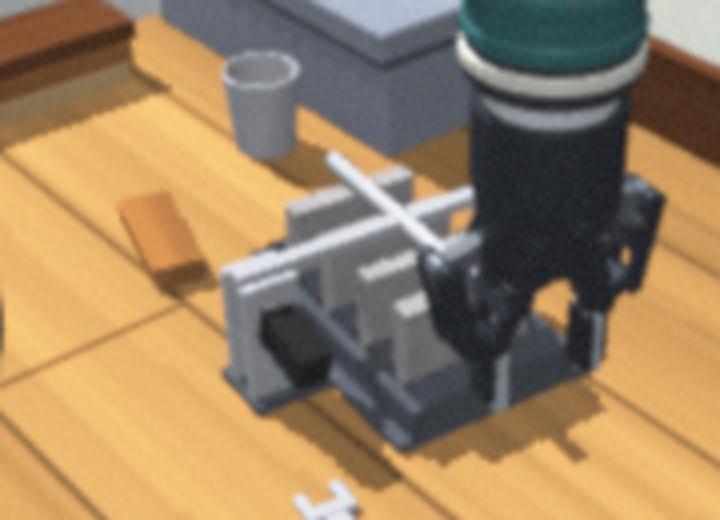

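View pics/top12.png

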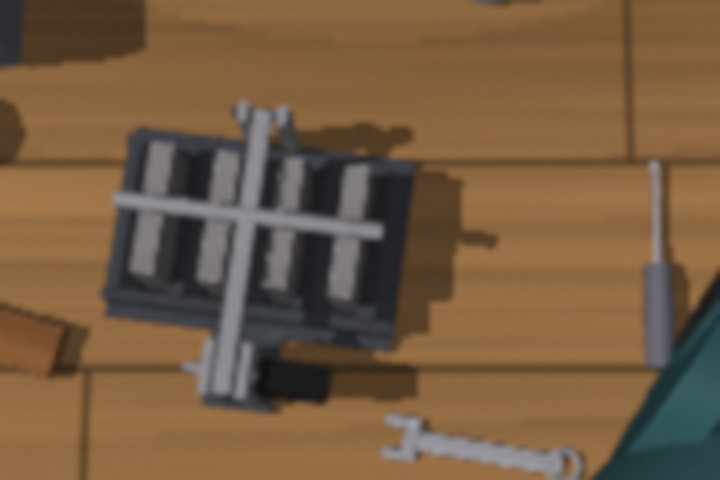

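Pin tip shows past the far ear (top crop (192,367)) and the grip at (295,380) sits by the near ear. I clear the arm from view to check the gap between grip and ear closely.

```bash
python3 -m crank '[-0.04,0,0,0,-0.045,0,0,0,-0.045,0,0,0,-0.045,0,0,0,-0.03,0,0,0,0,0,0,0]'
python3 - <<'E'
from h import *
for n in ("top","side"):
    d=arm.get_image(n);W=pts(d); np.savez(f"pics/{n}13.npz",**d)
    f=d["frame"].max(2).astype(int)
    # dark grip pixels
    M=np.array([[np.cos(Cy),-np.sin(Cy)],[np.sin(Cy),np.cos(Cy)]])
    L=(W[...,:2]-Cc)@M
    k=(f<60)&(abs(L[...,0]+.125)<.025)&(L[...,1]>-.1)&(L[...,1]<0)&(W[...,2]>.06)&(W[...,2]<.11)
    S=np.c_[L[k],W[k][:,2]]; print(n,"grip dark",k.sum(),S.min(0).round(4),S.max(0).round(4),np.percentile(S,[5,95],axis=0).round(4))
    e=(abs(L[...,0]+.125)<.018)&(abs(L[...,1])<.03)&(W[...,2]>.099)&(W[...,2]<.112)
    S=np.c_[L[e],W[e][:,2]]; print(" ears top",S.min(0).round(4),S.max(0).round(4),S.mean(0).round(4))
    for y in (-.0188,): 
        e=(abs(L[...,0]+.125)<.02)&(L[...,1]<-.012)&(L[...,1]>-.03)&(W[...,2]>.04)&(W[...,2]<.1)&(f>80)
        S=np.c_[L[e],W[e][:,2]]; print(" ear face",len(S),np.median(S,0).round(4) if len(S) else 0)
    x=d["frame"][:,:,::-1]; x=x[225:265,260:320] if n=="top" else x[175:235,245:315]
    cv2.imwrite(f"pics/{n}13.png",cv2.resize(x,None,fx=10,fy=10,interpolation=cv2.INTER_CUBIC))
E
```

```text
clock: 46.75
eef_pos: [0.3492, -0.3663, 0.2293]
tcp_rot: [0.751, 0.66, -0.0, -0.0]
ft_force: [0.6, -0.0, 0.1]
grip_width: 0.0513
top grip dark 185 [-0.1403 -0.0826  0.0607] [-0.1036 -0.0186  0.0945] [[-0.1382 -0.0783  0.07  ]
 [-0.1114 -0.02    0.0903]]
 ears top [-0.1428 -0.0186  0.0992] [-0.1074  0.0192  0.112 ] [-1.247e-01 -1.000e-04  1.068e-01]
 ear face 0 0
side grip dark 123 [-0.1394 -0.0853  0.0611] [-0.1116 -0.029   0.0908] [[-0.1382 -0.0829  0.063 ]
 [-0.1153 -0.0324  0.0882]]
 ears top [-0.143  -0.0222  0.0993] [-0.1071  0.0194  0.1119] [-0.125  -0.0058  0.1062]
 ear face 109 [-0.135  -0.0183  0.0854]
```

View pics/side13.png

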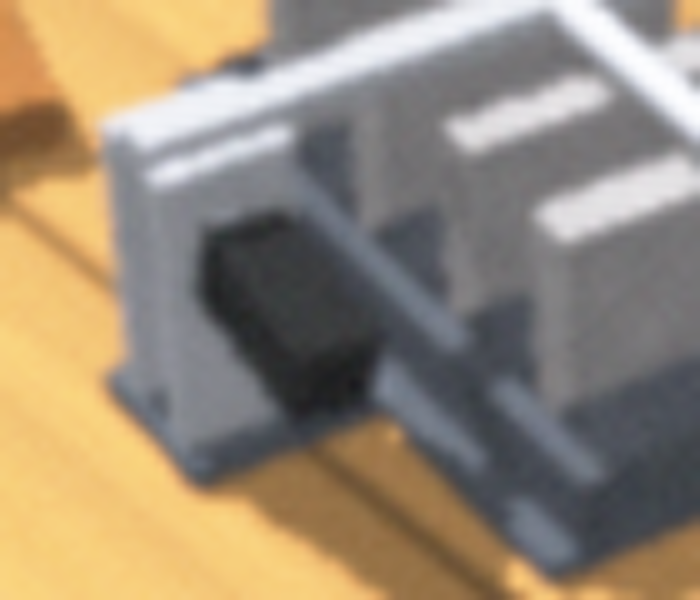

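View pics/top13.png

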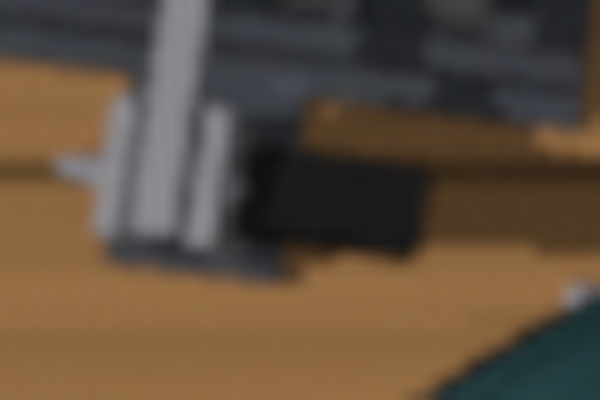

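Image estimates put the grip's outer end at y≈-83 mm versus -79 if flush, so there may be a 2–4 mm gap. I'll push the grip home with shut fingers from the outer end.

```bash
python3 -m crank '[0.03,0,0,0,0.045,0,0,0,0.045,0,0,0,0.045,0,0,0,0.045,0,0,0,0.04,0,0,0,0.03,0,0,0,0,0,0,0]' 0
python3 - <<'E'
from h import *
plan(*car(-.125,-.130),.070,-7.2)
E
```

```text
clock: 47.65
eef_pos: [0.3841, -0.0823, 0.2301]
tcp_rot: [0.749, 0.662, 0.0, -0.0]
ft_force: [0.6, 1.0, -0.2]
grip_width: 0.0
tcp [ 0.3841 -0.0823  0.2301] jaw -7.0 tilt [ 0.001  0.    -1.   ] q [-0.42  0.04 -0.33  1.2   0.    1.27] F [ 0.6  1.  -0.2] w 0.0 t 47.6
shift now-axes mm [129.8   2.6 160.2]
roll 0.2
shift after roll mm [129.8   2.2 160.2]
```

```bash
python3 -m crank '[0.03,0.002,0,0.2,0.04,0,0,0,0.04,0,0,0,0.018,0,0,0,0,0,0,0]'
python3 -m crank '[0,0,0.03,0,0,0,0.04,0,0,0,0.04,0,0,0,0.03,0,0,0,0.018,0,0,0,0.003,0,0,0,0,0,0,0,0,0]'
python3 - <<'E'
from h import *
plan(*car(-.125,-.094),.070,-7.2)
E
```

```text
clock: 48.15
eef_pos: [0.403, 0.0423, 0.2298]
tcp_rot: [0.751, 0.66, 0.0, -0.0]
ft_force: [-0.2, 0.8, 0.2]
grip_width: 0.0001
clock: 48.95
eef_pos: [0.4042, 0.0397, 0.0697]
tcp_rot: [0.752, 0.659, 0.0, 0.001]
ft_force: [-0.6, 0.6, -0.4]
grip_width: -0.0
tcp [0.4042 0.0397 0.0697] jaw -7.6 tilt [-0.     0.001 -1.   ] q [-0.1   0.19 -0.63  0.75 -0.    1.6 ] F [-0.6  0.6 -0.4] w -0.0 t 49.0
shift now-axes mm [42.3 -2.6 -0.3]
roll -0.4
shift after roll mm [42.3 -2.3 -0.3]
```

```bash
python3 -m crank '[0.012,-0.002,0,-0.3,0.012,0,0,0,0.008,0,0,0,0,0,0,0]'
python3 -m crank '[0.003,0,0,0,0.003,0,0,0,0,0,0,0]'
python3 -m crank '[0.002,0,0,0,0.002,0,0,0,0,0,0,0]'
```

```text
clock: 49.35
eef_pos: [0.4061, 0.0728, 0.0691]
tcp_rot: [0.75, 0.661, 0.0, 0.0]
ft_force: [-0.7, -0.5, -0.4]
grip_width: 0.0001
clock: 49.65
eef_pos: [0.4065, 0.0779, 0.0687]
tcp_rot: [0.751, 0.661, -0.0, -0.0]
ft_force: [0.4, -0.0, 1.1]
grip_width: -0.0002
clock: 49.95
eef_pos: [0.407, 0.0819, 0.0687]
tcp_rot: [0.751, 0.661, -0.0, -0.0]
ft_force: [0.0, -0.3, 0.0]
grip_width: -0.0001
```

```bash
python3 -m crank '[0.0015,0,0,0,0,0,0,0]'
python3 -m crank '[0.0015,0,0,0,0,0,0,0]'
python3 -m crank '[0.0015,0,0,0,0,0,0,0]'
```

```text
clock: 50.15
eef_pos: [0.4071, 0.0833, 0.0687]
tcp_rot: [0.751, 0.661, -0.0, 0.0]
ft_force: [-1.0, -0.4, -0.4]
grip_width: 0.0
clock: 50.35
eef_pos: [0.4071, 0.0841, 0.0686]
tcp_rot: [0.751, 0.661, -0.001, 0.001]
ft_force: [-1.9, -7.2, 1.3]
grip_width: -0.0001
clock: 50.55
eef_pos: [0.407, 0.0845, 0.0686]
tcp_rot: [0.751, 0.66, -0.002, 0.001]
ft_force: [-2.9, -17.7, 4.8]
grip_width: 0.0
```

Contact is stiff immediately (7 → 18 N in 0.4 mm) with the grip end at about -81 mm, consistent with a flush, slightly drooped pin. I back off and do the last check.

```bash
python3 -m crank '[-0.01,0,0,0,-0.02,0,0,0,-0.03,0,-0.01,0,-0.03,0,-0.03,0,-0.03,0,-0.04,0,-0.04,0,-0.04,0,-0.04,0,-0.03,0,-0.04,0,0,0]'
python3 -m crank '[-0.04,0,0,0,-0.045,0,0,0,-0.045,0,0,0,-0.04,0,0,0,0,0,0,0,0,0,0,0]'
python3 - <<'E'
from h import *
M=np.array([[np.cos(Cy),-np.sin(Cy)],[np.sin(Cy),np.cos(Cy)]])
for n in ("top","side"):
    d=arm.get_image(n);W=pts(d); f=d["frame"].max(2).astype(int)
    L=(W[...,:2]-Cc)@M
    k=(f<60)&(abs(L[...,0]+.125)<.025)&(L[...,1]>-.1)&(L[...,1]<0)&(W[...,2]>.06)&(W[...,2]<.11)
    S=np.c_[L[k],W[k][:,2]]; print(n,"grip",k.sum(),np.percentile(S,[1,99],axis=0).round(4))
    k=(abs(L[...,0]+.125)<.012)&(L[...,1]>.021)&(L[...,1]<.08)&(W[...,2]>.06)&(W[...,2]<.11)
    S=np.c_[L[k],W[k][:,2]]; print(" tip",k.sum(),S.max(0).round(4) if k.any() else '')
    for s,P in clusters(W,.084,.0975,(.45,.62,.0,.28)): print(rect(P[:,:2])[0].round(4),np.percentile(P[:,2],[50,95]).round(4))
    for s,P in clusters(W,.006,.04,(.3,.65,-.25,0.05)): print("obj",rect(P[:,:2])[0].round(4))
    for s,P in clusters(W,.006,.04,(.3,.65,.3,.45)): print("obj",rect(P[:,:2])[0].round(4))
    cv2.imwrite(f"pics/{n}14.png",d["frame"][:,:,::-1])
print(arm.read_state()["clock"])
E
```

```text
clock: 51.35
eef_pos: [0.3786, -0.1496, 0.2176]
tcp_rot: [0.75, 0.661, 0.001, 0.003]
ft_force: [1.8, 0.6, -0.5]
grip_width: 0.0002
clock: 51.95
eef_pos: [0.3558, -0.3163, 0.2137]
tcp_rot: [0.751, 0.66, 0.0, -0.0]
ft_force: [-0.6, -0.7, -0.2]
grip_width: 0.0
top grip 180 [[-0.1402 -0.0798  0.0626]
 [-0.1085 -0.0186  0.0917]]
 tip 11 [-0.1191  0.0359  0.0919]
[0.5853 0.2355] [0.0927 0.0961]
[0.5782 0.1803] [0.0919 0.0952]
[0.5715 0.1277] [0.0926 0.096 ]
[0.5645 0.0745] [0.0924 0.0957]
[0.5234 0.2437] [0.0922 0.0956]
[0.5161 0.1885] [0.0926 0.0966]
[0.51   0.1361] [0.0923 0.0962]
[0.503  0.0825] [0.0925 0.0958]
obj [0.5293 0.0385]
obj [ 0.5177 -0.182 ]
obj [0.3699 0.0265]
obj [ 0.3614 -0.0125]
obj [ 0.3544 -0.0733]
obj [0.6293 0.4486]
obj [0.4598 0.3873]
side grip 155 [[-0.1393 -0.0836  0.0608]
 [-0.1127 -0.028   0.09  ]]
 tip 0 
[0.5908 0.2343] [0.0907 0.0939]
[0.5286 0.2423] [0.0912 0.0937]
[0.5783 0.1245] [0.0917 0.0936]
[0.514  0.1338] [0.0912 0.0943]
[0.5707 0.0718] [0.0914 0.0946]
[0.5107 0.0801] [0.0912 0.0934]
obj [0.5295 0.0425]
obj [ 0.3588 -0.0321]
obj [ 0.4718 -0.1847]
obj [0.6298 0.4459]
obj [0.4586 0.3846]
52.05
```

View pics/side14.png

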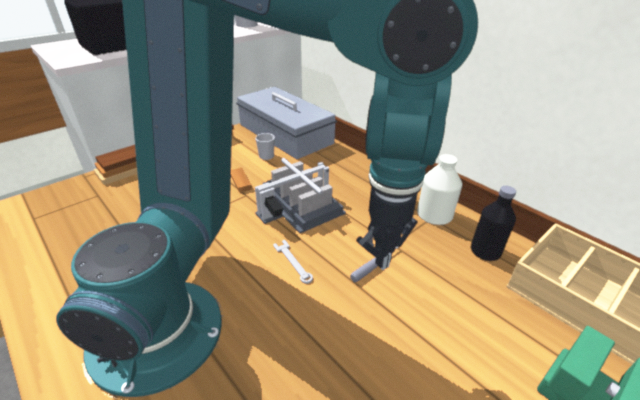

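```bash
python3 - <<'E'
from rig import arm
print(arm.close_job())
E
```

```text
the job is handed in; nothing more can be done
None
```

I put all four slabs in the carrier, swung the bar down, locked it with the pin, let go, and handed the job in at about 52 s.

**Slabs:** Each one stands upright in its own slot, with its top at about 92–93 mm (93 expected).

**Bar:** I lowered it held at the crossbar to a few millimetres above its stop and let it settle. The crossbar's top then read about 112–113 mm (113 when fully down), and the eye is between the ears.

**Pin:** It had been knocked aside before I reached it, so I located it again first. It went in from the −y side until its grip met the ear at 14 N, and its tip shows beyond the far ear.

**Doubtful reading:** After I let go, the images suggested a 2–4 mm gap between the grip and the ear. I pushed on the grip's end with shut fingers and met firm contact straight away, up to about 18 N. After that:
- The top camera puts the grip from −19 to −80 mm, which is flush with the ear.
- The side camera still puts its outer end about 4 mm further out. I put this down to the noise and the pin sagging slightly in its holes.

**Other objects:** The screwdriver and spanner positions still match the start. The offcut was checked only roughly because its first measurement was cropped, and the cup only by eye. The arm never touched either of them.

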